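Snap the hanging stud into a frame rail with the bench pliers

ROBOT

A 6-joint arm with a two-finger parallel gripper is mounted at the origin on the work surface. World frame = base frame: x ahead of the robot, y to its left, z up, the work surface at z = 0. Lengths are in m, angles in degrees, forces in N, time in s.
With the tool pointing down it reaches from about 0.4 to 0.825 m from the base axis. Payload 7 kg.
Tool frame: the origin (TCP) lies midway between the tips of the shut fingers; the grasp point (between the pads) lies 19 mm behind it (r.grasp_offset is the distance from the TCP to the grasp point, in m); z points along the fingers, x is the direction in which the jaws open and shut, and the axes are right-handed (so a half turn about z gives the same grasp; the last joint's range is limited). The gripper opens to 88 mm and grips with 3 to 60 N. Pads are 19 mm wide; open, the fingers measure 130 mm over their backs; the gripper's body (78 mm by 193 mm) begins 47 mm behind the grasp point.
Start: joints at [-55.17, 20.546, 0.682, 0, -70.136, -16.507], TCP at [0.212, -0.641, 0.205] pointing down, gripper open.
Joint ranges: [-176.03, 176.03], [-82.01, 121.73], [-58.28, 71.71], [-173.87, 95.51], [-174.79, -0.11], [-173.66, 173.66]. Speed limits (degrees/s): [136.94, 136.94, 172.46, 180, 180, 180].

INTERFACE

Orientations are given as [roll, pitch, yaw] about the fixed x, y, z axes, in that order (R = Rz(yaw) Ry(pitch) Rx(roll)).
In Python, from plant import r gives the robot as it stands.
- The arm moves only by the tool step_arm, never from a script. Its argument "deltas" is a list of rows, each a list of 7 numbers: the turn, a rotation vector about the tool's x, y, z in rad, then the shift along the tool's x, y, z in mm, then the opening, from -1 (shut) to 1 (fully open), so that 0 is half open. In form: [[ax, ay, az, x, y, z, grip], ...]. A call has 1 to 10 rows; each row shifts and turns the pose as measured when the row begins, along the tool's axes as they then stand; what a row does not reach is not made up. A row lasts 1/10 s, in which the tool goes at most 50 mm and 8.59 degrees, less where a joint would pass 70% of its speed; a pose out of reach is approached as far as the arm can. A call with a gripper value outside its range is refused whole. The fingers move at their own pace and stop on an object; "squeeze" is the grip in N (left out, the last holds). Time passes only in rows, so rows that do not move let the fingers close. It gives the time, the measured TCP pose, the force and the opening at its end, in the units of the state.
- r.get_state(): the state, without advancing time (a new reading comes with each control period).
- r.capture(name): name is "scene" or "top" or "wrist"; returns the picture (480x640x3 uint8, red, green, blue); there is no depth.
- r.camera_info(name): a dict with "vertical_fov" (degrees; the focal length in pixels is half the picture's height over the tangent of half this angle, whatever the lens; pixels are square), "cx", "cy" (the principal point, pixels), "view" (4x4, takes a point from world to camera coordinates). Camera axes: x right, y down, z forward; pixel columns grow to the right and rows downward; lengths in m; the calibration is good to about 2 mm. A picture is of the moment at which its call begins: read the wrist's pose just before it. camera_info takes no time and is no camera call; for the wrist camera it gives the pose at the moment of the call.
- r.close_job(): hands the job in, once; it reports no verdict.
The state is a dict: "time_s": time; "joints": joint angles; "qd": joint speeds; "joint_torque": joint torques, N m; "tcp_pos": TCP position; "eef_rot": TCP orientation; "contact_force": force on the tool from outside, world axes, zero at the start; "moment": the same for the moment, N m; "gripper_width": finger opening in m.
Only numpy, scipy, OpenCV 4.12 (cv2) and the standard library are available. Lean on these libraries where they do the work, as an engineer would, in place of code of your own. Each camera call takes 0.05 s, during which the arm holds its last target.

TASK

Slide the frame rail into the guides until it is fully home against the end stop, with its loosely started stud under the jaw of the clamped pliers. Then press the pliers' handle down gently until the stud clicks into its socket, without forcing it on after the click, and let the handle spring fully open again. Do not touch the stud itself, leave the rail where it is against the stop and leave the other things on the table alone.

Things in the scene. Friction and masses are not known exactly. Their poses are not given: they have to be found in the camera images.
- jig: Fixed grey laminated board, 330 x 235 x 22 mm, carrying two guide rails, an end stop and clamped end-hinged pliers. Origin on the table straight below the pressing jaw; +x is the feeding direction. The board runs from x -260 to +70 mm and y -100 to +135 mm. A rail fully home has its origin 22 mm straight above this origin, axes parallel.
- guide_mouth (a point): Mid-point between the flared mouths of the guides on the board's top (jig x -67, y 0, z 22 mm), where they are about 80 mm apart. From x -46 to +29 mm the guides are parallel, 40 mm apart inside, 10 mm high above the board.
- stop_face (a point): Centre of the end stop's face at the board's top (jig x +25.5, y 0, z 22 mm); aluminium block 36 mm wide, 28 mm high. The rail's front end must rest against it.
- hinge (a point): Hinge axis of the pliers (jig x 0, y -60, z 90 mm), along the jig's x, between two upright cheeks 104 mm high. The steel lever, 24 mm wide, runs from here towards the jig's +y, across and above the guides, 180 mm long. It swings up when open: its end is then at z 184 mm.
- jaw (a point): Point on the lever's centre line 60 mm from the hinge, where a round-ended pressing pad (16 mm) hangs below the lever. Its adjusting screw leaves the pad's tip anywhere from 15 to 31 mm below this point; the setting is not reported, so the handle position at which the stud is met and clicks is unknown beforehand by about 40 mm of handle travel.
- handle (a joint): Lever angle, rad: 0 = open (rising 0.55 above level), grows as pressed; 0.55 = level; limit 0.75. A spring reopens it. The pad meets the stud anywhere from 0.16 to 0.44 and clicks about 0.12 further on.
- handle_top (a point): Pressing point on the top face of the black rubber grip (26 mm wide), 160 mm from the hinge axis, 9 mm above the lever's centre line; circles about the hinge. Lever along y, up along z of this frame. Pressing takes 1 to 3 N until the stud is met, rises to 7 to 12 N, drops sharply to under 4 N at the click; about 12 mm of travel later it goes hard. Over 20 N on any part of the pliers or jig crushes the stud.
- rail: Loose dark wooden frame rail with gilt edges, 150 x 36 x 42 mm, about 0.25 kg, lying on the board before the guides, a stud standing in its snap socket. Origin on its underside below the socket; it runs from x -125 mm (rear) to +25 mm (end that meets the stop). It slides on the board: grip it across its 36 mm width around x -90 mm, fingertips over 12 mm above the board, or push its rear end.
- stud: Steel snap stud loosely started in the rail's socket: round cap 30 mm across, 6 mm thick; below it a neck, a 16 mm tapered barb and a pin. Origin at the centre of the cap's underside: 55 mm above the rail's underside at the start, 42 mm (cap flat on the rail's top) when snapped home. The robot must not touch it.
- screwdriver: Screwdriver lying on the table, a bystander; origin near its middle.
- glue: White glue bottle, 56 mm across, 130 mm high, a bystander; origin under its centre.
- tape: Grey tape measure, 66 x 32 x 62 mm, a bystander; origin under its centre.

How it is judged:
By the outcome, as a careful person would: the job done as asked, in the order asked, and still so for the second after the job is handed in, with the robot touching nothing.
It also fails if it takes over 64 s, if anything falls off the work surface, if the arm or the gripper's body presses on something with over 40 N, if the wrist force passes 120 N, or if a joint passes its speed limit or range.

## Working session

There is one attempt and no reset: what is moved stays moved. The work goes in short steps, Python scripts to look and compute and a tool call to move; the robot and the scene stay as the last step left them, time stands still between calls to the robot, and variables do not carry over. Pictures are saved under pics/ and viewed, and the job is handed in when it is done.

Besides the shell and the picture viewer there is one more tool, called after "Request:" as a command line: name --pt "numbers of a row" for each row, then --argument value for the rest. step_arm: Moves the arm, as the interface text tells. Its arguments: {"type":"object","properties":{"deltas":{"type":"array","items":{"type":"array","items":{"type":"number"}}},"squeeze":{"type":"number"}},"required":["deltas"]}

```bash
mkdir -p pics; ls; python3 - <<'E'
from plant import r
import cv2,json
print(r.get_state()); print(r.grasp_offset)
for n in("scene","top","wrist"):
    i=r.camera_info(n); print(n,i)
    cv2.imwrite(f"pics/{n}0.png",r.capture(n)[:,:,::-1])
E
```

```text
pics
{'time_s': 0.0, 'joints': array([-5.51689606e+01,  2.05922026e+01,  6.33653174e-01, -2.17762919e-02,
       -7.01361370e+01, -1.65065343e+01]), 'qd': array([-0.02237882, -0.00033515,  0.00025122,  0.00276592, -0.05287572,
        0.0050618 ]), 'joint_torque': array([ 2.59520284e-04, -5.82711554e+01,  2.93058801e+01,  6.99719220e+00,
        7.02770718e-03, -1.38980645e-04]), 'tcp_pos': array([ 0.21202642, -0.64027214,  0.20370794]), 'eef_rot': array([-1.79992722e+02, -9.66010129e-02,  1.08317083e+02]), 'contact_force': array([-0.73698774, -0.57750702,  1.07738335]), 'moment': array([-0.03701687,  0.01517048,  0.01437053]), 'gripper_width': 0.08709137270744845}
0.0188
scene {'vertical_fov': 43.280800134989335, 'cx': 318.413842434614, 'cy': 242.9879376664032, 'view': array([[ 0.64819235,  0.76141753, -0.00948829, -0.38254013],
       [ 0.49941716, -0.43449245, -0.74953239, -0.20649178],
       [-0.57482969,  0.48110254, -0.66189966,  1.98739276],
       [ 0.        ,  0.        ,  0.        ,  1.        ]])}
top {'vertical_fov': 46.91244121775785, 'cx': 317.70243288447335, 'cy': 243.9181642845597, 'view': array([[ 3.87229434e-03, -9.99992291e-01, -6.50365919e-04,
        -1.20649116e-02],
       [-9.87450102e-01, -3.72104150e-03, -1.57887462e-01,
         6.22984690e-01],
       [ 1.57883825e-01,  1.25359062e-03, -9.87456898e-01,
         1.26582263e+00],
       [ 0.00000000e+00,  0.00000000e+00,  0.00000000e+00,
         1.00000000e+00]])}
wrist {'vertical_fov': 63.846438374831635, 'cx': 316.5415030179261, 'cy': 237.07806442919085, 'view': array([[-0.31312209,  0.94971224,  0.00110289,  0.67597853],
       [ 0.91247401,  0.30052216,  0.27762854, -0.03542657],
       [ 0.26333578,  0.08793799, -0.96068787,  0.39106675],
       [ 0.        ,  0.        ,  0.        ,  1.        ]])}
```

View pics/scene0.png

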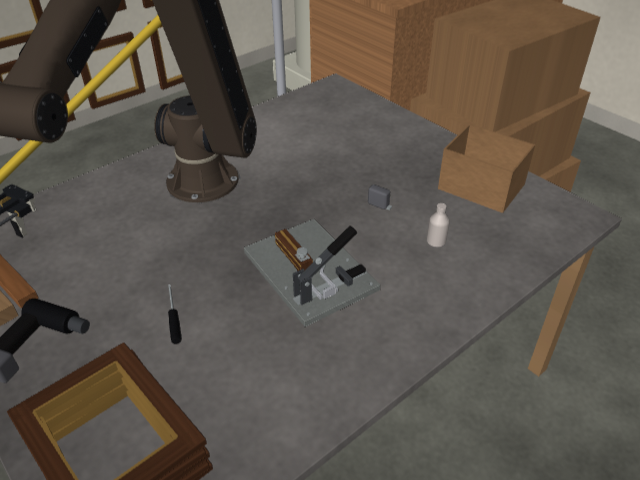

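View pics/top0.png

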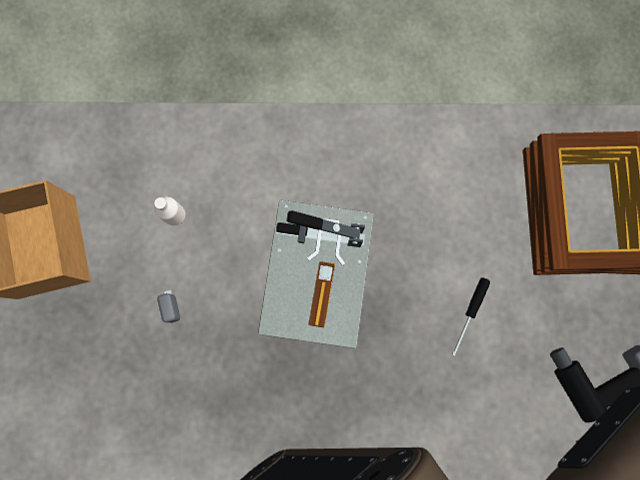

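View pics/wrist0.png

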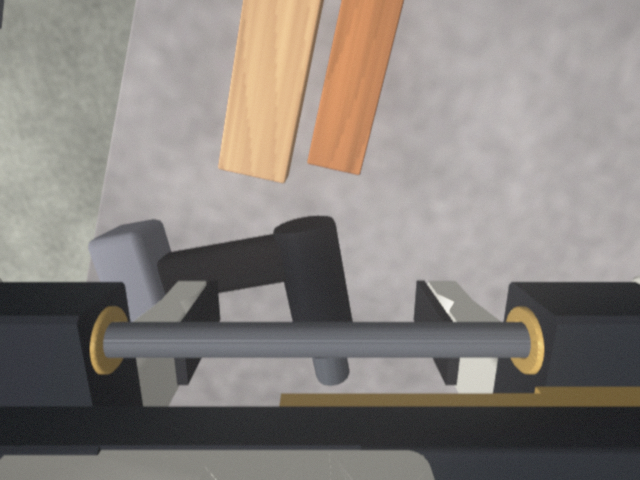

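```bash
python3 - <<'E'
import cv2
a=cv2.imread("pics/top0.png")[190:360,250:385]; cv2.imwrite("pics/topz.png",cv2.resize(a,None,fx=3.5,fy=3.5,interpolation=cv2.INTER_CUBIC))
a=cv2.imread("pics/scene0.png")[210:330,235:390]; cv2.imwrite("pics/scz.png",cv2.resize(a,None,fx=5,fy=5,interpolation=cv2.INTER_CUBIC))
E
```

```text
(no output)
```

View pics/topz.png

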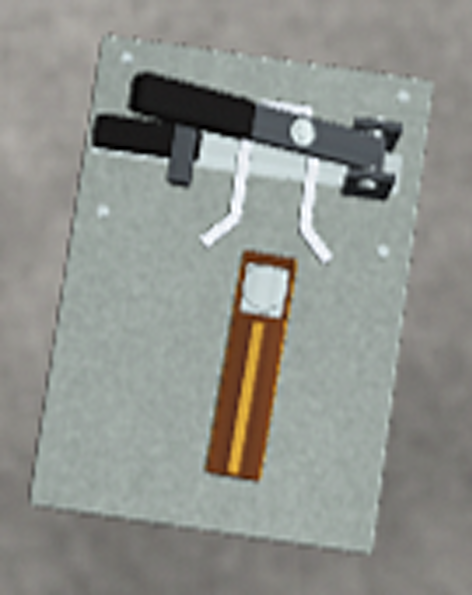

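View pics/scz.png

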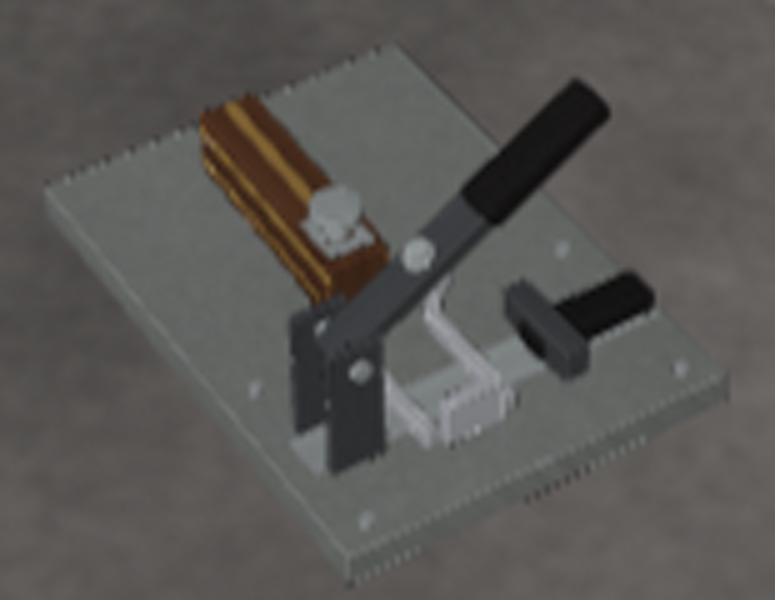

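```bash
cat > h.py <<'E'
import numpy as np
from scipy.optimize import least_squares
from plant import r
def K(n):
    i=r.camera_info(n); f=240/np.tan(np.radians(i["vertical_fov"]/2)); return f,i["cx"],i["cy"],np.array(i["view"])
def ray(n,uv,z,info=None):
    f,cx,cy,V=info or K(n); R=V[:3,:3];t=V[:3,3]; c=-R.T@t
    d=R.T@np.array([(uv[0]-cx)/f,(uv[1]-cy)/f,1]); return c+d*(z-c[2])/d[2]
def proj(n,p,info=None):
    f,cx,cy,V=info or K(n); q=V[:3,:3]@np.array(p)+V[:3,3]; return np.array([cx+f*q[0]/q[2],cy+f*q[1]/q[2]])
def fit(W,M):
    W=np.array(W)[:,:2];M=np.array(M,float)
    def T(p): c,s=np.cos(p[2]),np.sin(p[2]); return M@np.array([[c,s],[-s,c]])+p[:2]
    o=least_squares(lambda p:(T(p)-W).ravel(),[.6,0,0]); return o.x,(T(o.x)-W)*1000
E
python3 - <<'E'
from h import *
np.set_printoptions(precision=4,suppress=True)
uv=lambda z:(z[0]/3.5+250-.36,z[1]/3.5+190-.36)
W=[ray("top",uv(z),.022) for z in[(106,36),(435,81),(370,551),(31,505)]]
p,e=fit(W,np.array([(70,135),(70,-100),(-260,-100),(-260,135)])/1000)
print(p,np.degrees(p[2]),e)
uv2=lambda z:(z[0]/5+235-.4,z[1]/5+210-.4)
W=[ray("scene",uv2(z),.022) for z in[(348,556),(728,375),(395,42),(46,192)]]
p2,e=fit(W,np.array([(70,-100),(70,135),(-260,135),(-260,-100)])/1000)
print(p2,np.degrees(p2[2]),e)
W=[ray("top",uv(z),.064) for z in[(243,251),(296,259),(259,480),(206,470)]]
p,e=fit(W,np.array([(25,18),(25,-18),(-125,-18),(-125,18)])/1000)
print(p,np.degrees(p[2]),e)
E
```

```text
[ 0.6503 -0.0388 -0.1396] -7.997882201250749 [[ 1.7025  1.4183]
 [ 0.4621 -0.4938]
 [-2.5807 -2.3047]
 [ 0.4161  1.3801]]
[ 0.6531 -0.0372 -0.1347] -7.719161799296397 [[ 2.8235 -0.9364]
 [ 0.6023  1.3713]
 [ 0.7285 -0.8694]
 [-4.1543  0.4345]]
[ 0.5533 -0.0269 -0.164 ] -9.398965682058492 [[ 1.5326 -0.1539]
 [ 0.9042 -0.2475]
 [-0.978  -0.1495]
 [-1.4588  0.5509]]
```

```bash
cat >> h.py <<'E'
from scipy.spatial.transform import Rotation as Ro
J=np.array([.6515,-.038,0]);JY=-7.9
def jig(p,mm=True):
    a=np.radians(JY);c,s=np.cos(a),np.sin(a);p=np.array(p,float)/1000
    return J+np.array([c*p[0]-s*p[1],s*p[0]+c*p[1],p[2]])
def tojig(w):
    a=np.radians(JY);c,s=np.cos(a),np.sin(a);d=np.array(w)-J
    return np.array([c*d[0]+s*d[1],-s*d[0]+c*d[1],d[2]])*1000
def delta(P,rpy):
    s=r.get_state();R=Ro.from_euler("xyz",s["eef_rot"],degrees=True)
    T=Ro.from_euler("xyz",rpy,degrees=True)
    print("tool shift mm",np.round(R.inv().apply(np.array(P)-s["tcp_pos"])*1000,1),"rotvec",np.round((R.inv()*T).as_rotvec(),4),"joints",np.round(s["joints"],1))
def st():
    s=r.get_state();print(round(s["time_s"],2),"tcp",np.round(s["tcp_pos"],4),"jig",np.round(tojig(s["tcp_pos"]),1),"rpy",np.round(s["eef_rot"],2),"F",np.round(s["contact_force"],1),"w",round(s["gripper_width"],4))
E
python3 - <<'E'
from h import *
st()
s=r.get_state();R=Ro.from_euler("xyz",s["eef_rot"],degrees=True)
V=K("wrist")[3];c=-V[:3,:3].T@V[:3,3]; print("cam in tool",R.inv().apply(c-s["tcp_pos"])*1000, "optical", R.inv().apply(V[2,:3]), "tool axes",R.as_matrix().round(2))
delta([.464,-.012,.2],[180,0,82])
delta([.464,-.012,.2],[180,0,-98])
E
```

```text
0.15 tcp [ 0.212  -0.6404  0.2039] jig [-352.5 -657.1  203.9] rpy [-1.7999e+02 -7.0000e-02  1.0832e+02] F [-0.1  0.1 -0.2] w 0.0878
cam in tool [  -1.50493972  -75.41939282 -180.95669619] optical [-7.11037331e-04  2.77781956e-01  9.60643888e-01] tool axes [[-0.31  0.95 -0.  ]
 [ 0.95  0.31  0.  ]
 [ 0.   -0.   -1.  ]]
tool shift mm [517.4 436.7   4.5] rotvec [-4.000e-04 -1.200e-03  4.594e-01] joints [-55.2  20.6   0.6  -0.  -70.1 -16.5]
tool shift mm [517.4 436.7   4.5] rotvec [ 1.6000e-03 -6.0000e-04 -2.6822e+00] joints [-55.2  20.6   0.6  -0.  -70.1 -16.5]
```

Request:
step_arm --pt "0 0 0 38 32 0 1" --pt "0 0 0 38 32 0 1" --pt "0 0 0 38 32 0 1" --pt "0 0 0 38 32 0 1" --pt "0 0 0 38 32 0 1" --pt "0 0 0 38 32 0 1" --pt "0 0 0 38 32 0 1" --pt "0 0 0 38 32 0 1" --pt "0 0 0 38 32 0 1" --pt "0 0 0 38 32 0 1"

```text
time_s: 1.15
tcp_pos: [0.3951, -0.1766, 0.2003]
eef_rot: [-179.9, -0.4, 107.8]
contact_force: [1.3, 0.0, -0.1]
gripper_width: 0.0875
```

```bash
python3 - <<'E'
from h import *
st();delta([.464,-.012,.17],[180,0,82])
E
```

```text
1.15 tcp [ 0.3951 -0.1766  0.2003] jig [-234.9 -172.6  200.3] rpy [-179.91   -0.37  107.75] F [ 1.3  0.  -0.1] w 0.0875
tool shift mm [135.6 115.9  31. ] rotvec [-0.003  -0.006   0.4495] joints [  1.9  -2.7 -28.   -0.4 -64.9 -74. ]
```

Request:
step_arm --pt "0 0 0 33 28 0 1" --pt "0 0 0 33 28 0 1" --pt "0 0 0 33 28 0 1" --pt "0 0 0.15 0 0 0 1" --pt "0 0 0.15 0 0 0 1" --pt "0 0 0.15 0 0 0 1" --pt "0 0 0 0 0 0 1" --pt "0 0 0 0 0 0 1"

```text
time_s: 1.95
tcp_pos: [0.447, -0.0441, 0.2012]
eef_rot: [-179.9, -0.4, 82.1]
contact_force: [0.4, 0.7, -0.7]
gripper_width: 0.0875
```

```bash
python3 - <<'E'
from h import *
import cv2
st();delta([.464,-.012,.17],[180,0,82])
import json
f,cx,cy,V=K("wrist");json.dump([f,cx,cy,V.tolist()],open("w1.json","w"))
cv2.imwrite("pics/w1.png",r.capture("wrist")[:,:,::-1])
E
```

```text
1.95 tcp [ 0.447  -0.0441  0.2012] jig [-201.7  -34.1  201.2] rpy [-179.85   -0.38   82.11] F [ 0.4  0.7 -0.7] w 0.0875
tool shift mm [33.9 12.5 31.4] rotvec [-0.0026 -0.0066  0.0018] joints [  19.2   -1.1  -26.3   -0.4  -64.7 -117. ]
```

View pics/w1.png

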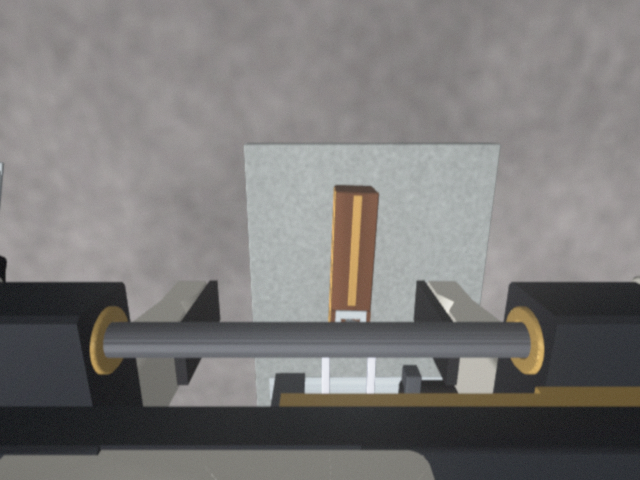

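```bash
python3 - <<'E'
import cv2
a=cv2.imread("pics/w1.png")[130:400,235:515]; cv2.imwrite("pics/w1z.png",cv2.resize(a,None,fx=2.2,fy=2.2,interpolation=cv2.INTER_CUBIC))
a=cv2.imread("pics/w1.png")[170:340,310:400]; cv2.imwrite("pics/w1y.png",cv2.resize(a,None,fx=3.5,fy=3.5,interpolation=cv2.INTER_CUBIC))
E
```

```text
(no output)
```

View pics/w1z.png

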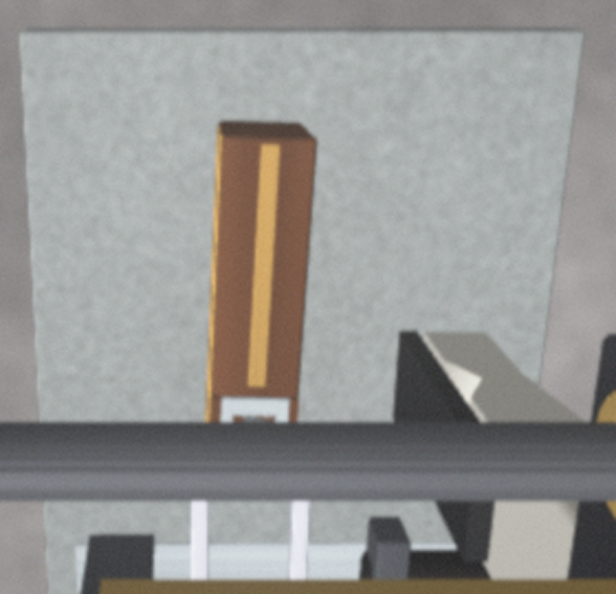

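View pics/w1y.png

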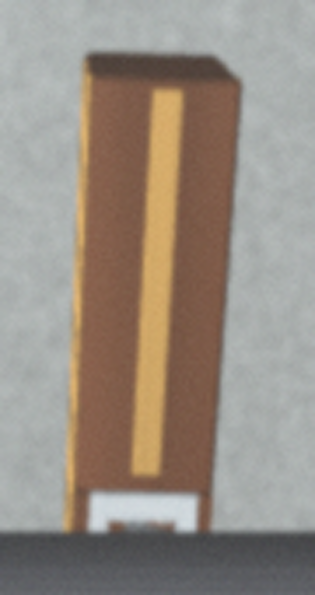

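```bash
python3 - <<'E'
from h import *
import json
f,cx,cy,V=json.load(open("w1.json"));I=(f,cx,cy,np.array(V))
a=lambda z:(z[0]/3.5+310-.36,z[1]/3.5+170-.36); b=lambda z:(z[0]/2.2+235-.3,z[1]/2.2+130-.3)
for n,z in dict(RL=(88,78),RR=(241,86),L2=(77,490),R2=(212,490),s1=(168,90),s2=(146,476)).items():
    w=ray(0,a(z),.064,I);print(n,w.round(4),tojig(w).round(1))
for n,z in dict(B1=(21,32),B2=(583,33),Bl=(40,440),Br=(543,370)).items():
    w=ray(0,b(z),.022,I);print(n,w.round(4),tojig(w).round(1))
for n,z in dict(g1=(191,540),g2=(207,540),g3=(291,540),g4=(308,540)).items():
    w=ray(0,b(z),.032,I);print(n,w.round(4),tojig(w).round(1))
E
```

```text
RL [ 0.4272 -0.0269  0.064 ] [-223.8  -19.8   64. ]
RR [0.4341 0.009  0.064 ] [-221.8   16.7   64. ]
L2 [ 0.5336 -0.0432  0.064 ] [-116.1  -21.4   64. ]
R2 [ 0.5385 -0.0085  0.064 ] [-115.9   13.7   64. ]
s1 [ 0.4327 -0.0083  0.064 ] [-220.8   -0.7   64. ]
s2 [ 0.5322 -0.025   0.064 ] [-120.    -3.5   64. ]
B1 [ 0.3795 -0.1016  0.022 ] [-260.7 -100.4   22. ]
B2 [0.4122 0.129  0.022 ] [-259.9  132.5   22. ]
Bl [ 0.566  -0.1284  0.022 ] [ -72.3 -101.3   22. ]
Br [0.5633 0.1093 0.022 ] [-107.6  133.7   22. ]
g1 [ 0.6235 -0.0642  0.032 ] [-24.1 -29.8  32. ]
g2 [ 0.6246 -0.0566  0.032 ] [-24.1 -22.1  32. ]
g3 [ 0.6304 -0.0167  0.032 ] [-23.8  18.2  32. ]
g4 [ 0.6316 -0.0086  0.032 ] [-23.8  26.4  32. ]
```

```bash
python3 - <<'E'
from h import *
P=jig([-188,-2.3,38]);print(P);delta([P[0],P[1],.1],[180,0,80.5]);delta(P,[180,0,80.5])
E
sed -i 's/^J=.*/J=np.array([.6513,-.0394,0]);JY=-8.05/' h.py
```

```text
[ 0.4649681 -0.0144386  0.038    ]
tool shift mm [ 31.3  14.  101.3] rotvec [-0.0027 -0.0065  0.0276] joints [  19.2   -1.1  -26.4   -0.4  -64.7 -117. ]
tool shift mm [ 30.9  14.1 163.3] rotvec [-0.0027 -0.0065  0.0276] joints [  19.2   -1.1  -26.4   -0.4  -64.7 -117. ]
```

Request:
step_arm --pt "-0.003 -0.006 0.028 16 7 20 1" --pt "0 0 0 16 7 25 1" --pt "0 0 0 0 0 30 1" --pt "0 0 0 0 0 20 1" --pt "0 0 0 0 0 0 1" --pt "0 0 0 0 0 0 1"

```text
time_s: 2.6
tcp_pos: [0.4678, -0.0147, 0.1053]
eef_rot: [179.7, -0.1, 81.3]
contact_force: [0.6, 0.7, -0.2]
gripper_width: 0.0873
```

```bash
python3 - <<'E'
from h import *
st();delta([.465,-.0144,.038],[180,0,80.5])
E
```

```text
2.6 tcp [ 0.4678 -0.0147  0.1053] jig [-185.2   -1.3  105.3] rpy [ 1.7974e+02 -8.0000e-02  8.1340e+01] F [ 0.6  0.7 -0.2] w 0.0873
tool shift mm [-0.2 -3.1 67.3] rotvec [ 0.0045 -0.0015  0.0146] joints [ 2.240e+01  6.200e+00 -3.290e+01  1.000e-01 -5.070e+01 -1.212e+02]
```

Request:
step_arm --pt "0.004 0 0.015 0 -3 25 1" --pt "0 0 0 0 0 25 1" --pt "0 0 0 0 0 12 1" --pt "0 0 0 0 0 4 1" --pt "0 0 0 0 0 0 1" --pt "0 0 0 0 0 0 1"

```text
time_s: 3.2
tcp_pos: [0.471, -0.0135, 0.0453]
eef_rot: [179.3, -0.4, 80.8]
contact_force: [-0.0, -0.0, -0.3]
gripper_width: 0.0874
```

```bash
python3 - <<'E'
from h import *
import cv2
st();delta([.465,-.0144,.038],[180,0,80.5])
cv2.imwrite("pics/w2.png",r.capture("wrist")[:,:,::-1])
E
```

```text
3.2 tcp [ 0.471  -0.0135  0.0453] jig [-182.1    0.4   45.3] rpy [179.31  -0.39  80.79] F [-0.  -0.  -0.3] w 0.0874
tool shift mm [-1.9 -5.9  7.2] rotvec [ 0.0121 -0.0068  0.0051] joints [ 2.240e+01  1.100e+01 -3.700e+01  1.000e-01 -4.120e+01 -1.217e+02]
```

View pics/w2.png

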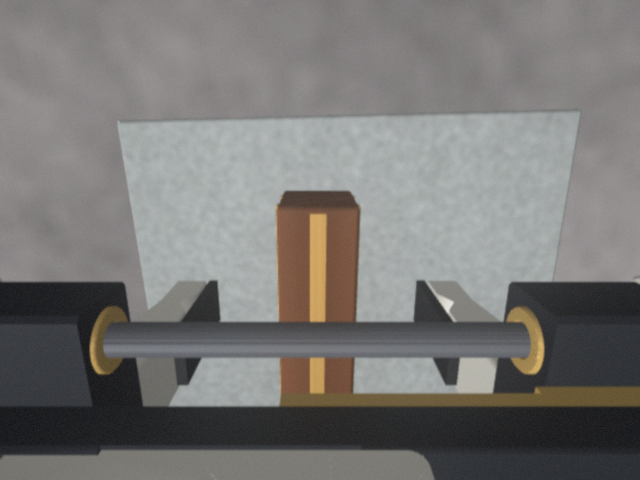

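Request:
step_arm --pt "0.012 -0.007 0 0 -5 7 1" --pt "0 0 0 0 0 0 1" --pt "0 0 0 0 0 0 0.3" --pt "0 0 0 0 0 0 -0.2" --pt "0 0 0 0 0 0 -0.4" --pt "0 0 0 0 0 0 -0.6" --pt "0 0 0 0 0 0 -0.6" --pt "0 0 0 0 0 0 -0.6" --squeeze 8

```text
time_s: 4.05
tcp_pos: [0.4672, -0.012, 0.0397]
eef_rot: [179.9, -0.1, 80.8]
contact_force: [-0.4, 1.1, -0.6]
gripper_width: 0.0451
```

```bash
python3 - <<'E'
from h import *
st();P=jig([-188,0,38]);delta(P,[180,0,90+JY])
E
```

```text
4.05 tcp [ 0.4672 -0.012   0.0397] jig [-186.1    1.3   39.7] rpy [ 1.7986e+02 -6.0000e-02  8.0830e+01] F [-0.4  1.1 -0.6] w 0.0451
tool shift mm [-1.4 -1.9  1.7] rotvec [ 0.0025 -0.001  -0.0195] joints [  22.8   11.5  -37.3    0.   -41.  -122. ]
```

Still closing.

Request:
step_arm --pt "0 0 0 0 0 0 -0.6" --pt "0 0 0 0 0 0 -0.6" --pt "0 0 0 0 0 0 -0.6" --pt "0 0 0 0 0 0 -0.6" --squeeze 8

```text
time_s: 4.45
tcp_pos: [0.4671, -0.0122, 0.0397]
eef_rot: [179.9, -0.1, 80.8]
contact_force: [0.7, -0.9, -0.4]
gripper_width: 0.0358
```

```bash
python3 - <<'E'
from h import *
st();P=jig([-188,0,38]);delta(P,[180,0,90+JY])
E
```

```text
4.45 tcp [ 0.4671 -0.0122  0.0397] jig [-186.2    1.2   39.7] rpy [ 1.7986e+02 -5.0000e-02  8.0820e+01] F [ 0.7 -0.9 -0.4] w 0.0358
tool shift mm [-1.2 -1.8  1.7] rotvec [ 0.0025 -0.0009 -0.0198] joints [  22.8   11.5  -37.3    0.   -41.  -122. ]
```

Request:
step_arm --pt "0 0 -0.02 0 0 0 -0.6" --pt "0 0 0 0 5 0 -0.6" --pt "0 0 0 0 5 0 -0.6" --pt "0 0 0 0 0 0 -0.6" --squeeze 8

```text
time_s: 4.85
tcp_pos: [0.4745, -0.0143, 0.0396]
eef_rot: [-179.8, 0.1, 82.1]
contact_force: [1.2, -0.7, -1.1]
gripper_width: 0.0359
```

```bash
python3 - <<'E'
from h import *
import cv2
st()
t=r.capture("top")[:,:,::-1];cv2.imwrite("pics/t3.png",cv2.resize(t[190:360,250:385],None,fx=3.5,fy=3.5,interpolation=cv2.INTER_CUBIC))
t=r.capture("wrist")[:,:,::-1];cv2.imwrite("pics/w3.png",t)
s=r.capture("scene")[:,:,::-1];cv2.imwrite("pics/s3.png",cv2.resize(s[190:330,235:390],None,fx=5,fy=4.2,interpolation=cv2.INTER_CUBIC))
E
```

```text
4.85 tcp [ 0.4745 -0.0143  0.0396] jig [-1.785e+02  1.000e-01  3.960e+01] rpy [-1.7985e+02  6.0000e-02  8.2100e+01] F [ 1.2 -0.7 -1.1] w 0.0359
```

View pics/t3.png

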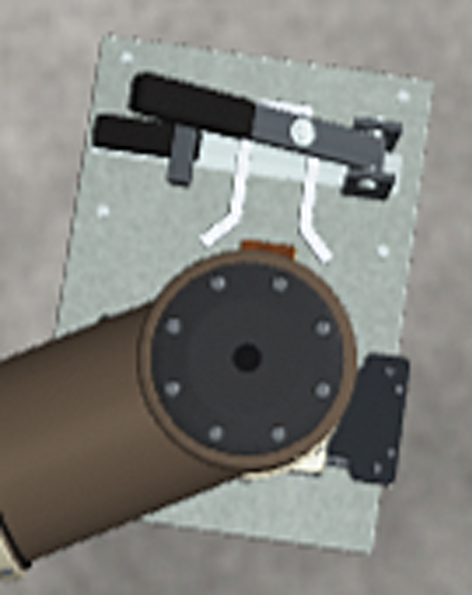

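View pics/w3.png

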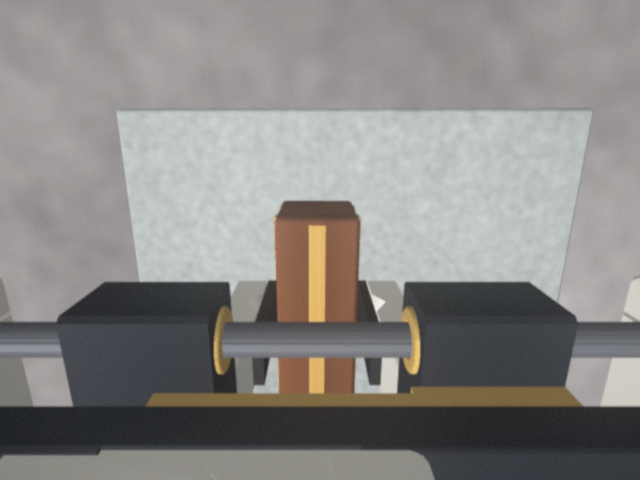

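View pics/s3.png

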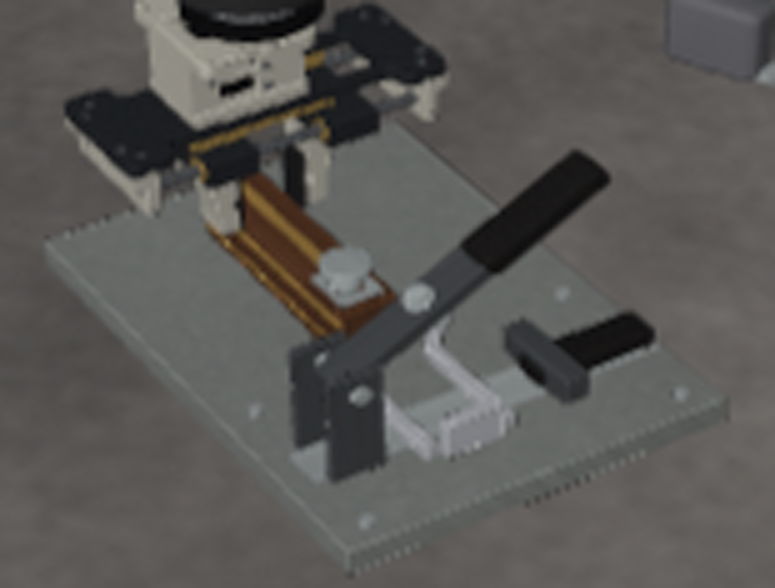

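```bash
python3 - <<'E'
from h import *
uv=lambda z:(z[0]/3.5+250-.36,z[1]/3.5+190-.36)
for n,z,h in[("fl",(242,241),.064),("fr",(295,248),.064),("gLi",(246,165),.032),("gRi",(308,165),.032),("gLo",(233,205),.032),("gRo",(315,205),.032),("tipL",(205,243),.032),("tipR",(326,262),.032)]:
    print(n,tojig(ray("top",uv(z),h)).round(1))
E
```

```text
fl [-68.3  17.6  64. ]
fr [-67.9 -18.1  64. ]
gLi [-11.4  23.1  32. ]
gRi [ -5.2 -19.3  32. ]
gLo [-40.3  27.9  32. ]
gRo [-32.2 -27.9  32. ]
tipL [-69.1  43.1  32. ]
tipR [-70.2 -40.8  32. ]
```

Request:
step_arm --pt "0 0 0 1.2 5 0 -0.6" --pt "0 0 0 0 6 0 -0.6" --pt "0 0 0 0 6 0 -0.6" --pt "0 0 0 0 6 0 -0.6" --pt "0 0 0 0 6 0 -0.6" --pt "0 0 0 0 0 0 -0.6"

```text
time_s: 5.6
tcp_pos: [0.494, -0.019, 0.0386]
eef_rot: [-178.9, 0.4, 82.0]
contact_force: [4.1, -0.3, -0.3]
gripper_width: 0.0361
```

```bash
python3 - <<'E'
from h import *
st();s=r.get_state();print(s["moment"])
E
```

```text
5.6 tcp [ 0.494  -0.019   0.0386] jig [-158.6   -1.8   38.6] rpy [-178.88    0.36   82.04] F [ 4.1 -0.3 -0.3] w 0.0361
[-0.22092185 -1.04495074  0.07916753]
```

Request:
step_arm --pt "0 0 0 0 0 0 -0.6" --pt "0 0 0 0 0 0 -0.6"

```text
time_s: 5.8
tcp_pos: [0.494, -0.0189, 0.0386]
eef_rot: [-178.9, 0.4, 82.1]
contact_force: [-1.1, -0.7, 1.8]
gripper_width: 0.0357
```

```bash
python3 - <<'E'
from h import *
import cv2
st()
t=r.capture("wrist")[:,:,::-1];cv2.imwrite("pics/w4.png",t)
s=r.capture("scene")[:,:,::-1];cv2.imwrite("pics/s4.png",cv2.resize(s[190:330,235:390],None,fx=5,fy=4.2,interpolation=cv2.INTER_CUBIC))
st()
E
```

```text
5.8 tcp [ 0.494  -0.0189  0.0386] jig [-158.6   -1.8   38.6] rpy [-178.86    0.36   82.05] F [-1.1 -0.7  1.8] w 0.0357
5.9 tcp [ 0.494  -0.019   0.0386] jig [-158.6   -1.8   38.6] rpy [-178.87    0.36   82.05] F [-0.5 -1.1  2.4] w 0.0357
```

View pics/w4.png

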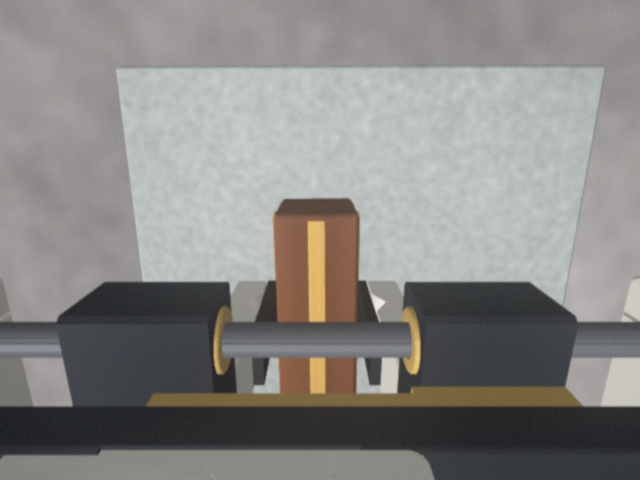

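View pics/s4.png

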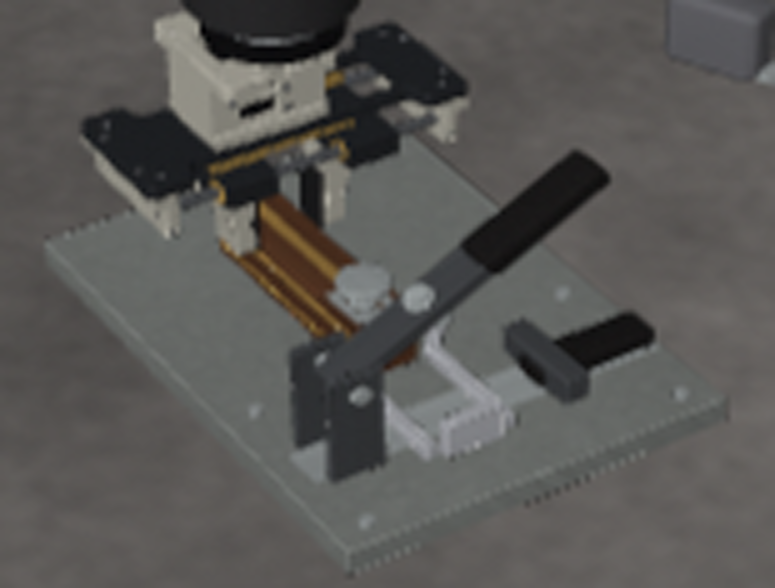

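```bash
python3 - <<'E'
from h import *
delta(jig([-158.6,1.5,39.0]),[180,0,90+JY])
E
```

```text
tool shift mm [ 3.3 -0.  -0.4] rotvec [-0.0197  0.0063  0.0017] joints [  20.4   14.6  -32.9   -0.3  -43.7 -118.2]
```

Request:
step_arm --pt "-0.01 0.006 0 2 0 0 -0.6" --pt "-0.01 0 0 2 0 0 -0.6" --pt "0 0 0 0 0 0 -0.6"

```text
time_s: 6.2
tcp_pos: [0.4948, -0.0154, 0.0387]
eef_rot: [179.9, 0.0, 82.0]
contact_force: [-0.3, -0.7, -0.0]
gripper_width: 0.0358
```

```bash
python3 - <<'E'
from h import *
import cv2
st()
t=r.capture("wrist")[:,:,::-1];cv2.imwrite("pics/w5.png",t)
delta(jig([-130,1.5,39.0]),[180,0,90+JY])
E
```

```text
6.2 tcp [ 0.4948 -0.0154  0.0387] jig [-158.3    1.8   38.7] rpy [1.7986e+02 3.0000e-02 8.2030e+01] F [-0.3 -0.7 -0. ] w 0.0358
tool shift mm [-0.4 28.4 -0.3] rotvec [0.0021 0.0005 0.0015] joints [ 2.110e+01  1.390e+01 -3.410e+01  1.000e-01 -4.190e+01 -1.191e+02]
```

View pics/w5.png

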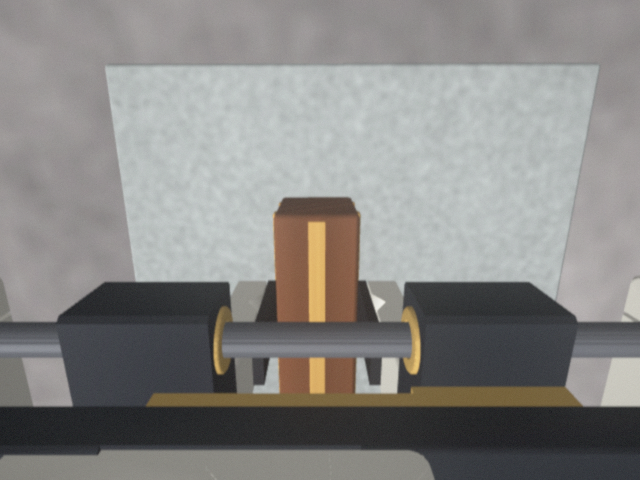

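Request:
step_arm --pt "-0.002 0 0 0.4 5 0 -0.6" --pt "-0.003 0 0 0.4 5 0 -0.6" --pt "-0.003 0 0 0.4 5 0 -0.6" --pt "0 0 0 0 0 0 -0.6"

```text
time_s: 6.65
tcp_pos: [0.5044, -0.0166, 0.0383]
eef_rot: [180.0, 0.2, 82.0]
contact_force: [2.5, -1.1, 0.6]
gripper_width: 0.036
```

```bash
python3 - <<'E'
from h import *
st()
delta(jig([-130,1.7,39.0]),[180,0,90+JY])
E
```

```text
6.65 tcp [ 0.5044 -0.0166  0.0383] jig [-148.6    2.    38.3] rpy [1.7996e+02 1.6000e-01 8.1990e+01] F [ 2.5 -1.1  0.6] w 0.036
tool shift mm [-0.3 18.6 -0.7] rotvec [0.0007 0.0028 0.0008] joints [  20.6   14.8  -32.8    0.2  -42.4 -118.8]
```

Request:
step_arm --pt "-0.002 0.002 0 0.2 6 -0.3 -0.6" --pt "-0.003 0 0 0.3 6 -0.1 -0.6" --pt "-0.003 0 0 0.3 6 -0.1 -0.6" --pt "-0.003 0 0 0.3 6 -0.1 -0.6" --pt "0 0 0 0 0 0 -0.6"

```text
time_s: 7.15
tcp_pos: [0.5258, -0.0193, 0.0383]
eef_rot: [179.7, 0.1, 81.9]
contact_force: [1.0, -1.5, 2.2]
gripper_width: 0.0356
```

```bash
python3 - <<'E'
from h import *
st()
delta(jig([-84.8,1.7,39.0]),[180,0,90+JY])
E
```

```text
7.15 tcp [ 0.5258 -0.0193  0.0383] jig [-127.     2.4   38.3] rpy [1.7974e+02 1.5000e-01 8.1950e+01] F [ 1.  -1.5  2.2] w 0.0356
tool shift mm [-0.7 42.2 -0.5] rotvec [ 0.0045  0.0026 -0.0001] joints [  19.5   16.4  -30.4    0.4  -43.  -117.8]
```

Request:
step_arm --pt "0.001 0.002 0 -0.4 6 -0.4 -0.6" --pt "-0.001 0 0 0 6 -0.1 -0.6" --pt "-0.001 0 0 0 6 -0.1 -0.6" --pt "-0.001 0 0 0.2 6 -0.1 -0.6" --pt "0 0 0 0 0 0 -0.6"

```text
time_s: 7.65
tcp_pos: [0.5513, -0.0231, 0.0383]
eef_rot: [179.7, 0.0, 81.9]
contact_force: [-0.9, 0.9, 1.5]
gripper_width: 0.0358
```

```bash
python3 - <<'E'
from h import *
st()
delta(jig([-84.8,1.7,39.0]),[180,0,90+JY])
E
```

```text
7.65 tcp [ 0.5513 -0.0231  0.0383] jig [-101.3    2.1   38.3] rpy [1.7973e+02 5.0000e-02 8.1920e+01] F [-0.9  0.9  1.5] w 0.0358
tool shift mm [-0.4 16.5 -0.6] rotvec [ 0.0048  0.0009 -0.0005] joints [  18.1   18.5  -27.2    0.2  -44.1 -116.3]
```

Request:
step_arm --pt "0.002 0 0 -0.3 4 -0.4 -0.6" --pt "0 0 0 0 4 0 -0.6" --pt "0 0 0 0 3 0 -0.6" --pt "0 0 0 0 0 0 -0.6"

```text
time_s: 8.05
tcp_pos: [0.5634, -0.0251, 0.0383]
eef_rot: [179.8, 0.0, 81.9]
contact_force: [-0.7, 0.0, 2.3]
gripper_width: 0.0359
```

```bash
python3 - <<'E'
from h import *
st()
E
```

```text
8.05 tcp [ 0.5634 -0.0251  0.0383] jig [-89.    1.9  38.3] rpy [1.7984e+02 4.0000e-02 8.1910e+01] F [-0.7  0.   2.3] w 0.0359
```

Now small steps, watching the force.

Request:
step_arm --pt "0 0 0 0 1.5 0 -0.6" --pt "0 0 0 0 1.5 0 -0.6"

```text
time_s: 8.25
tcp_pos: [0.5659, -0.0256, 0.0383]
eef_rot: [179.9, 0.0, 81.9]
contact_force: [-1.4, 1.1, 0.1]
gripper_width: 0.0356
```

Request:
step_arm --pt "0 0 0 0 1.5 0 -0.6"

```text
time_s: 8.35
tcp_pos: [0.5667, -0.0257, 0.0383]
eef_rot: [180.0, 0.1, 81.9]
contact_force: [-8.6, 4.6, 7.9]
gripper_width: 0.0355
```

Request:
step_arm --pt "0 0 0 0 1.5 0 -0.6"

```text
time_s: 8.45
tcp_pos: [0.5667, -0.0257, 0.0383]
eef_rot: [-179.9, 0.1, 81.9]
contact_force: [-9.3, 5.3, 8.0]
gripper_width: 0.0356
```

Request:
step_arm --pt "0 0 0 0 1.5 0 -0.6"

```text
time_s: 8.55
tcp_pos: [0.5666, -0.0257, 0.0382]
eef_rot: [-179.7, 0.1, 81.9]
contact_force: [-8.0, 4.5, 7.3]
gripper_width: 0.036
```

Request:
step_arm --pt "0 0 0 0 0 0 -0.6" --pt "0 0 0 0 0 0 0.2" --pt "0 0 0 0 0 0 0.4" --pt "0 0 0 0 0 0 0.4"

```text
time_s: 8.95
tcp_pos: [0.5689, -0.0252, 0.039]
eef_rot: [-180.0, 0.0, 81.9]
contact_force: [-0.5, -0.0, -0.7]
gripper_width: 0.0545
```

```bash
python3 - <<'E'
from h import *
import cv2
st()
t=r.capture("wrist")[:,:,::-1];cv2.imwrite("pics/w6.png",t)
s=r.capture("scene")[:,:,::-1];cv2.imwrite("pics/s6.png",cv2.resize(s[190:330,235:390],None,fx=5,fy=5,interpolation=cv2.INTER_CUBIC)[100:])
E
```

```text
8.95 tcp [ 0.5689 -0.0252  0.039 ] jig [-83.6   2.5  39. ] rpy [-179.98    0.     81.92] F [-0.5 -0.  -0.7] w 0.0545
```

View pics/w6.png

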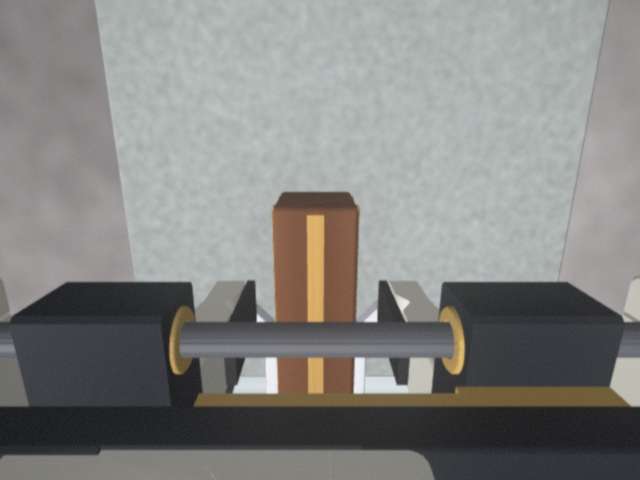

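View pics/s6.png

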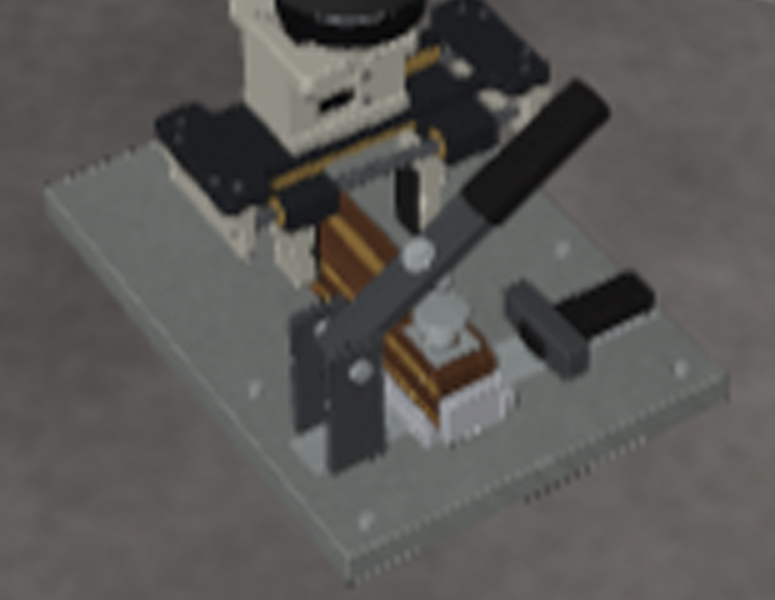

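```bash
python3 - <<'E'
from h import *
import cv2
a=cv2.imread("pics/w6.png")[180:240,250:380]; cv2.imwrite("pics/w6z.png",cv2.resize(a,None,fx=6,fy=6,interpolation=cv2.INTER_CUBIC))
for z in[(316,209)]: print(tojig(ray("wrist",z,.064)))
print(tojig(ray("wrist",(316,192.5),.022)))
# scene predicted px of rail front-top corners if home
for p in[(25,18,64),(25,-18,64),(-125,-18,64),(-125,18,64)]: q=proj("scene",jig(np.array(p)+[0,1,0]));print(p,q.round(1),((q-[235,190])*5-[0,100]).round(0))
E
```

```text
[-125.41566342    0.63518723   64.        ]
[-125.24938327    0.54656919   22.        ]
(25, 18, 64) [333.5 280.2] [492. 351.]
(25, -18, 64) [321.6 285.7] [433. 378.]
(-125, -18, 64) [291.5 252.2] [283. 211.]
(-125, 18, 64) [303.  247.3] [340. 186.]
```

View pics/w6z.png

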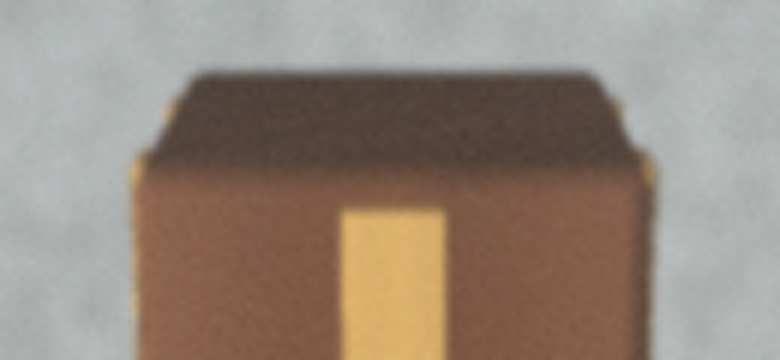

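Request:
step_arm --pt "0 0 0 0 0 -15 0.4" --pt "0 0 0 0 0 -30 0.4" --pt "0 0 0 0 0 -45 -1" --pt "0 0 0 0 0 -45 -1" --pt "0 0 0 0 0 -45 -1" --pt "0 0 0 0 0 -45 -1" --pt "0 0 0 0 0 -10 -1"

```text
time_s: 9.75
tcp_pos: [0.568, -0.0264, 0.2806]
eef_rot: [-179.7, 0.2, 81.9]
contact_force: [-0.7, -0.5, -1.0]
gripper_width: 0.0268
```

```bash
sed -i 's/^J=.*/J=np.array([.6515,-.0377,0]);JY=-8.05/' h.py; python3 - <<'E'
from h import *
st()
delta(jig([0,68,240]),[180,0,90+JY])
E
```

```text
9.75 tcp [ 0.568  -0.0264  0.2806] jig [-84.3  -0.5 280.6] rpy [-1.7972e+02  1.7000e-01  8.1860e+01] F [-0.7 -0.5 -1. ] w 0.0268
tool shift mm [68.7 84.4 40. ] rotvec [-0.005   0.003  -0.0016] joints [  17.1    8.4   -5.8    0.   -76.2 -115.2]
```

Request:
step_arm --pt "0 0 0 23 28 0 -1" --pt "0 0 0 23 28 0 -1" --pt "-0.005 0.003 0 23 28 0 -1" --pt "0 0 0 0 0 10 -1" --pt "0 0 0 0 0 10 -1" --pt "0 0 0 0 0 0 -1"

```text
time_s: 10.35
tcp_pos: [0.6653, 0.0319, 0.2631]
eef_rot: [179.5, -0.2, 81.8]
contact_force: [-1.3, 0.1, -1.2]
gripper_width: 0.0003
```

```bash
python3 - <<'E'
from h import *
import cv2
st()
delta(jig([0,68,195]),[180,0,90+JY])
t=r.capture("wrist")[:,:,::-1];cv2.imwrite("pics/w7.png",t)
s=r.capture("scene")[:,:,::-1];cv2.imwrite("pics/s7.png",cv2.resize(s[190:330,235:390],None,fx=5,fy=4.2,interpolation=cv2.INTER_CUBIC))
E
```

```text
10.35 tcp [0.6653 0.0319 0.2631] jig [  3.9  70.8 263.1] rpy [179.55  -0.22  81.8 ] F [-1.3  0.1 -1.2] w 0.0003
tool shift mm [-3.1 -4.5 68. ] rotvec [ 0.0079 -0.0038 -0.0027] joints [  19.5   17.8    4.2    0.   -75.9 -117.7]
```

View pics/w7.png

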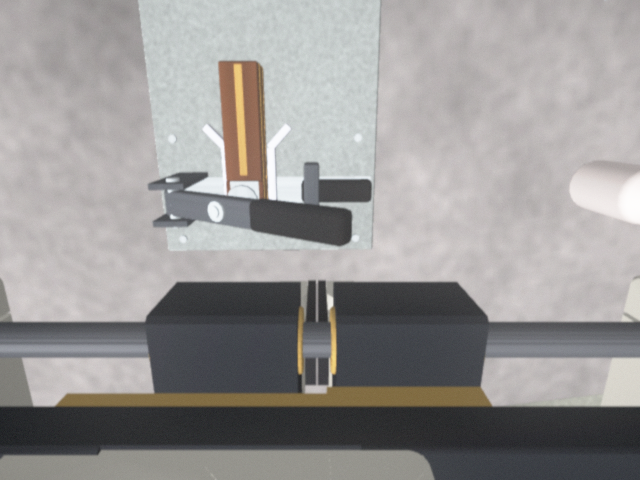

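View pics/s7.png

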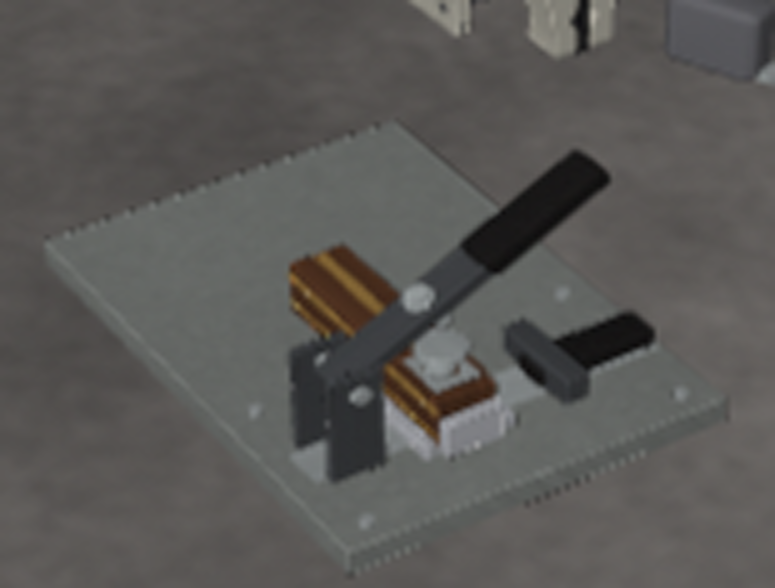

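```bash
python3 - <<'E'
from h import *
import cv2
for p in[(0,93.5-4.7,184+7.7),(0,72,181),(0,-60,104),(13,72,181),(-13,72,181),(-125,0,64),(25,0,22)]: print(p,proj("wrist",jig(p)).round(0),proj("scene",jig(p)).round(0),((proj("scene",jig(p))-[235,190])*[5,4.2]).round(0))
E
```

```text
(0, 88.8, 191.7) [345. 231.] [352. 227.] [587. 154.]
(0, 72, 181) [320. 227.] [347. 232.] [558. 178.]
(0, -60, 104) [173. 206.] [302. 275.] [335. 356.]
(13, 72, 181) [320. 245.] [350. 235.] [573. 190.]
(-13, 72, 181) [320. 209.] [344. 230.] [544. 166.]
(-125, 0, 64) [239.  61.] [297. 250.] [312. 250.]
(25, 0, 22) [255. 212.] [328. 294.] [464. 438.]
```

Request:
step_arm --pt "0.008 -0.004 -0.002 -3 -4.5 20 -1" --pt "0 0 0 0 0 20 -1" --pt "0 0 0 0 0 10 -1" --pt "0 0 0 0 0 5 -1" --pt "0 0 0 0 0 0 -1" --pt "0 0 0 0 0 0 -1"

```text
time_s: 11.05
tcp_pos: [0.6614, 0.0274, 0.2145]
eef_rot: [179.4, -0.1, 81.9]
contact_force: [-0.4, -0.0, -0.3]
gripper_width: 0.0005
```

```bash
python3 - <<'E'
from h import *
st()
delta(jig([0,68,195]),[180,0,90+JY])
E
```

```text
11.05 tcp [0.6614 0.0274 0.2145] jig [  0.7  65.8 214.5] rpy [ 1.7943e+02 -1.3000e-01  8.1850e+01] F [-0.4 -0.  -0.3] w 0.0005
tool shift mm [ 2.1 -0.9 19.5] rotvec [ 0.01   -0.0022 -0.0017] joints [  19.3   18.6   -0.9    0.2  -69.9 -117.5]
```

Request:
step_arm --pt "0.01 -0.002 -0.001 2 -1 8 -1" --pt "0 0 0 0 0 8 -1" --pt "0.002 0 0 0 0 4 -1" --pt "0 0 0 0 0 0 -1"

```text
time_s: 11.45
tcp_pos: [0.6615, 0.03, 0.1945]
eef_rot: [-180.0, -0.1, 81.9]
contact_force: [0.3, -0.3, 0.8]
gripper_width: 0.0006
```

Request:
step_arm --pt "0.002 0 0 0 0 3 -1"

```text
time_s: 11.55
tcp_pos: [0.6618, 0.03, 0.1917]
eef_rot: [-179.9, -0.1, 81.9]
contact_force: [-0.0, -0.0, 0.2]
gripper_width: 0.0005
```

Request:
step_arm --pt "0.002 0 0 0 0 3 -1"

```text
time_s: 11.65
tcp_pos: [0.6618, 0.03, 0.1884]
eef_rot: [-179.7, -0.1, 81.9]
contact_force: [-0.0, -0.9, 0.4]
gripper_width: 0.0004
```

Request:
step_arm --pt "0.002 0 0 0 0 3 -1"

```text
time_s: 11.75
tcp_pos: [0.6618, 0.03, 0.1852]
eef_rot: [-179.6, -0.1, 81.9]
contact_force: [-0.2, 0.4, -0.1]
gripper_width: 0.0004
```

Request:
step_arm --pt "0.002 0 0 0.5 0 3 -1"

```text
time_s: 11.85
tcp_pos: [0.6619, 0.0305, 0.182]
eef_rot: [-179.5, -0.1, 81.9]
contact_force: [0.0, -0.1, -0.0]
gripper_width: 0.0004
```

Request:
step_arm --pt "0.002 0 0 0.5 0 3 -1"

```text
time_s: 11.95
tcp_pos: [0.662, 0.031, 0.1787]
eef_rot: [-179.4, -0.1, 81.9]
contact_force: [-0.2, -0.6, 0.5]
gripper_width: 0.0007
```

```bash
python3 - <<'E'
from h import *
st()
E
```

```text
11.95 tcp [0.662  0.031  0.1787] jig [  0.7  69.5 178.7] rpy [-1.7938e+02 -6.0000e-02  8.1930e+01] F [-0.2 -0.6  0.5] w 0.0007
```

Request:
step_arm --pt "0 0 0 1.5 0 3 -1"

```text
time_s: 12.05
tcp_pos: [0.6622, 0.0325, 0.1755]
eef_rot: [-179.4, -0.1, 81.9]
contact_force: [-0.2, -0.1, 0.4]
gripper_width: 0.0001
```

Request:
step_arm --pt "0 0 0 1.5 0 3 -1"

```text
time_s: 12.15
tcp_pos: [0.6624, 0.0341, 0.1722]
eef_rot: [-179.4, -0.1, 81.9]
contact_force: [-0.9, -0.5, 0.2]
gripper_width: 0.0001
```

Request:
step_arm --pt "0 0 0 1.5 0 3 -1"

```text
time_s: 12.25
tcp_pos: [0.6626, 0.0357, 0.1689]
eef_rot: [-179.4, -0.1, 81.9]
contact_force: [0.1, 0.1, 0.9]
gripper_width: 0.0001
```

Request:
step_arm --pt "0 0 0 1.5 0 3 -1"

```text
time_s: 12.35
tcp_pos: [0.6629, 0.0374, 0.1658]
eef_rot: [-179.4, -0.1, 81.9]
contact_force: [-0.7, -0.2, 0.5]
gripper_width: 0.0006
```

```bash
python3 - <<'E'
from h import *
import cv2
st()
s=r.capture("scene")[:,:,::-1];cv2.imwrite("pics/s8.png",cv2.resize(s[190:330,235:390],None,fx=5,fy=4.2,interpolation=cv2.INTER_CUBIC))
E
```

```text
12.35 tcp [0.6629 0.0374 0.1658] jig [  0.8  75.9 165.8] rpy [-1.7939e+02 -6.0000e-02  8.1930e+01] F [-0.7 -0.2  0.5] w 0.0006
```

View pics/s8.png

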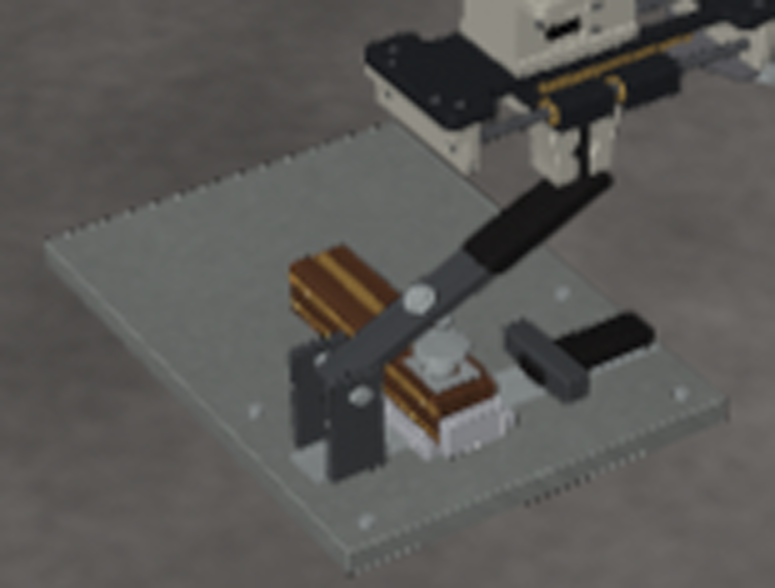

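```bash
python3 - <<'E'
from h import *
import cv2
s=r.capture("scene")[:,:,::-1];cv2.imwrite("pics/s9.png",cv2.resize(s[200:275,310:390],None,fx=9,fy=7.8,interpolation=cv2.INTER_CUBIC))
t=r.capture("wrist")[:,:,::-1];cv2.imwrite("pics/w9.png",t)
tt=r.capture("top")[:,:,::-1];cv2.imwrite("pics/t9.png",cv2.resize(tt[170:290,250:385],None,fx=5,fy=5,interpolation=cv2.INTER_CUBIC))
S=r.get_state();print((proj("scene",S["tcp_pos"])-[310,200])*[9,7.8],proj("scene",S["tcp_pos"]))
for th in(0,.05,.1,.15,.2):
    a=.55-th
    p=(0,-60+180*np.cos(a),90+180*np.sin(a)); q=proj("scene",jig(p));print(th,((q-[310,200])*[9,7.8]).round(),proj("wrist",jig(p)).round())
E
```

```text
[340.94312319 285.29901188] [347.88256924 236.5767964 ]
0 [394. 222.] [359. 293.]
0.05 [406. 235.] [367. 286.]
0.1 [418. 250.] [373. 280.]
0.15 [427. 265.] [378. 274.]
0.2 [436. 281.] [381. 269.]
```

View pics/s9.png

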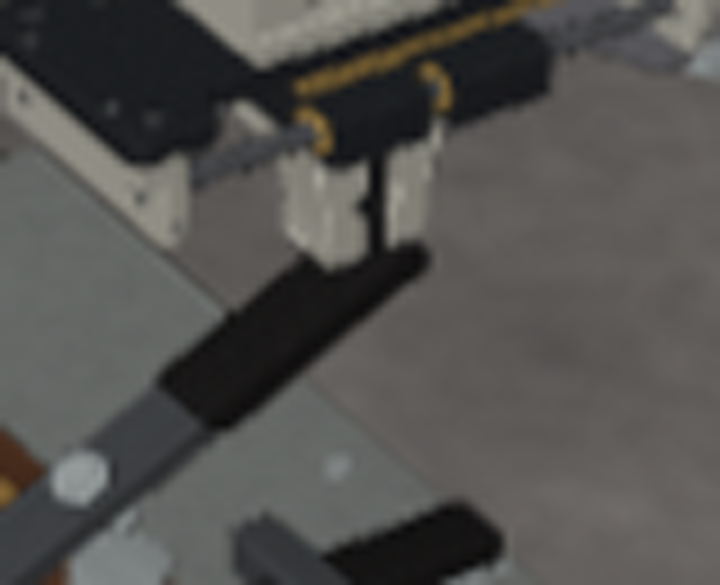

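View pics/w9.png

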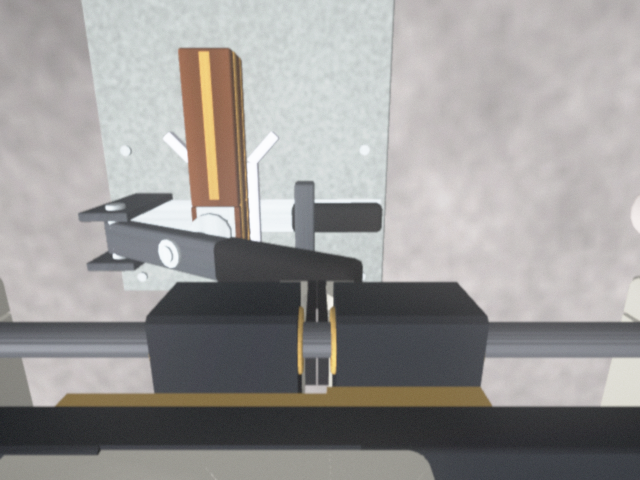

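View pics/t9.png

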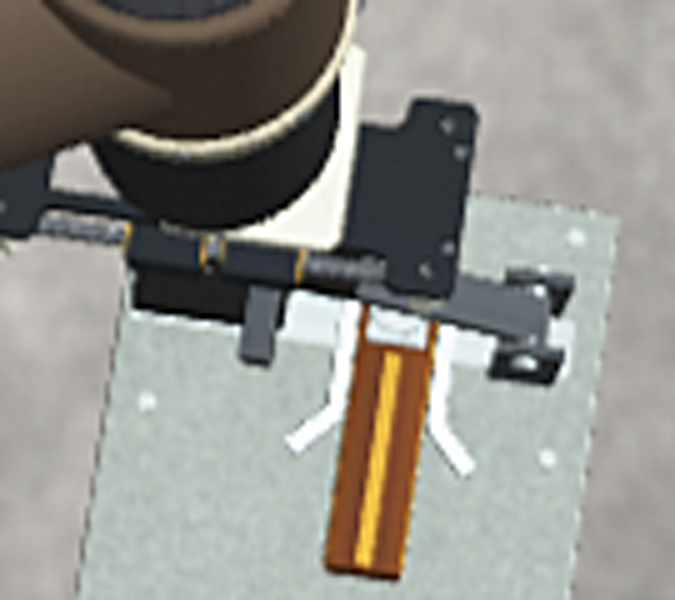

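```bash
python3 - <<'E'
import cv2,numpy as np
a=cv2.imread("pics/s7.png");b=cv2.imread("pics/s8.png")
c=np.hstack([a[130:400,300:640],b[130:400,300:640]])
cv2.imwrite("pics/cmp.png",cv2.resize(c,(800,318*1)))
E
```

```text
(no output)
```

View pics/cmp.png

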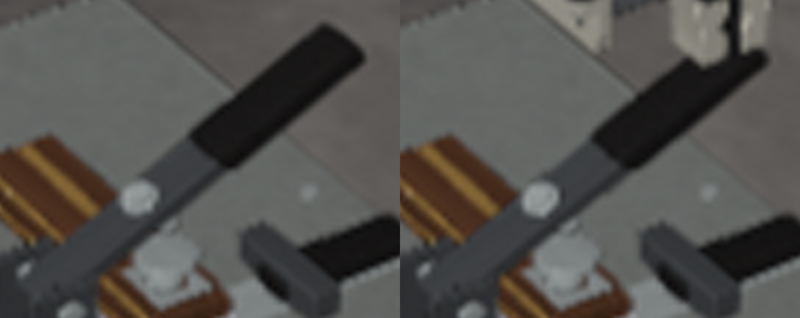

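Request:
step_arm --pt "0 0 0 1.2 0 3 -1"

```text
time_s: 12.65
tcp_pos: [0.6632, 0.0383, 0.1635]
eef_rot: [-179.4, -0.1, 81.9]
contact_force: [-0.1, -0.3, 1.9]
gripper_width: 0.0002
```

Request:
step_arm --pt "0 0 0 1.2 0 3 -1"

```text
time_s: 12.75
tcp_pos: [0.6635, 0.0396, 0.1606]
eef_rot: [-179.5, -0.1, 81.9]
contact_force: [-0.1, 0.3, 0.8]
gripper_width: 0.0004
```

Request:
step_arm --pt "0 0 0 1.2 0 3 -1"

```text
time_s: 12.85
tcp_pos: [0.6637, 0.041, 0.1575]
eef_rot: [-179.5, -0.1, 81.9]
contact_force: [-0.4, 0.1, 0.9]
gripper_width: 0.0007
```

```bash
python3 - <<'E'
from h import *
import cv2
st()
s=r.capture("scene")[:,:,::-1];b=cv2.resize(s[190:330,235:390],None,fx=5,fy=4.2,interpolation=cv2.INTER_CUBIC);cv2.imwrite("pics/s10.png",b)
a=cv2.imread("pics/s7.png")
c=np.hstack([a[130:400,300:640],b[130:400,300:640]])
cv2.imwrite("pics/cmp2.png",cv2.resize(c,(800,318*1)))
t=r.capture("wrist")[:,:,::-1];cv2.imwrite("pics/w10.png",t)
E
```

```text
12.85 tcp [0.6637 0.041  0.1575] jig [  1.1  79.6 157.5] rpy [-1.7947e+02 -1.0000e-01  8.1920e+01] F [-0.4  0.1  0.9] w 0.0007
```

View pics/cmp2.png

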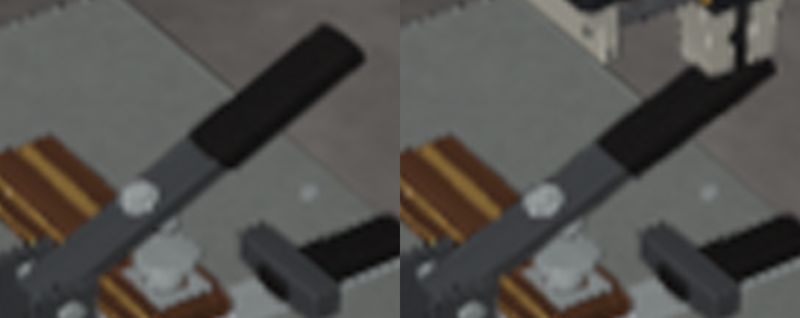

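View pics/w10.png

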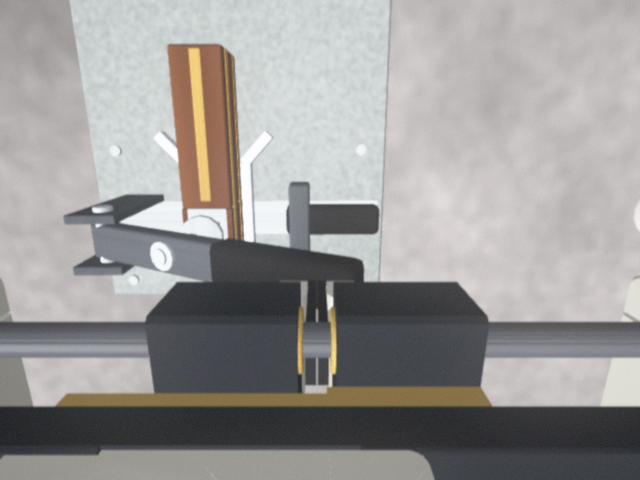

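Request:
step_arm --pt "0 0 0 1.2 0 3 -1"

```text
time_s: 13.05
tcp_pos: [0.6639, 0.0422, 0.1544]
eef_rot: [-179.5, -0.1, 81.9]
contact_force: [0.9, 0.2, 2.1]
gripper_width: 0.0005
```

Request:
step_arm --pt "0 0 0 1.2 0 3 -1"

```text
time_s: 13.15
tcp_pos: [0.6641, 0.0436, 0.1512]
eef_rot: [-179.5, -0.1, 81.9]
contact_force: [-0.0, -1.0, 0.8]
gripper_width: 0.0007
```

Request:
step_arm --pt "0 0 0 1.1 0 3 -1"

```text
time_s: 13.25
tcp_pos: [0.6643, 0.0448, 0.148]
eef_rot: [-179.5, -0.1, 81.9]
contact_force: [0.7, 1.2, 1.6]
gripper_width: 0.0004
```

Request:
step_arm --pt "0 0 0 1 0 3 -1"

```text
time_s: 13.35
tcp_pos: [0.6645, 0.046, 0.1448]
eef_rot: [-179.5, -0.1, 81.9]
contact_force: [-0.3, 1.0, 1.7]
gripper_width: 0.0005
```

Request:
step_arm --pt "0 0 0 1 0 3 -1"

```text
time_s: 13.45
tcp_pos: [0.6647, 0.0472, 0.1415]
eef_rot: [-179.5, -0.1, 81.9]
contact_force: [-0.1, 1.1, 0.2]
gripper_width: 0.0005
```

Request:
step_arm --pt "0 0 0 0.7 0 2 -1"

```text
time_s: 13.55
tcp_pos: [0.6648, 0.048, 0.1391]
eef_rot: [-179.5, -0.1, 81.9]
contact_force: [-0.5, 0.3, 2.8]
gripper_width: 0.0005
```

Request:
step_arm --pt "0 0 0 0.7 0 2 -1"

```text
time_s: 13.65
tcp_pos: [0.6649, 0.0488, 0.1369]
eef_rot: [-179.5, -0.1, 81.9]
contact_force: [0.7, 0.3, 1.7]
gripper_width: 0.0003
```

Request:
step_arm --pt "0 0 0 0.7 0 2 -1"

```text
time_s: 13.75
tcp_pos: [0.6651, 0.0497, 0.1347]
eef_rot: [-179.5, -0.1, 81.9]
contact_force: [0.6, 0.7, 1.6]
gripper_width: 0.0007
```

Request:
step_arm --pt "0 0 0 0.6 0 2 -1"

```text
time_s: 13.85
tcp_pos: [0.6651, 0.0503, 0.1326]
eef_rot: [-179.5, -0.1, 81.9]
contact_force: [-0.1, 0.4, 1.6]
gripper_width: 0.0003
```

```bash
python3 - <<'E'
from h import *
import cv2
st()
s=r.capture("scene")[:,:,::-1];b=cv2.resize(s[190:330,235:390],None,fx=5,fy=4.2,interpolation=cv2.INTER_CUBIC);cv2.imwrite("pics/s11.png",b)
t=r.capture("wrist")[:,:,::-1];cv2.imwrite("pics/w11.png",t)
st()
E
```

```text
13.85 tcp [0.6651 0.0503 0.1326] jig [  1.1  89.1 132.6] rpy [-1.795e+02 -1.100e-01  8.194e+01] F [-0.1  0.4  1.6] w 0.0003
13.95 tcp [0.665  0.0503 0.1324] jig [  1.1  89.  132.4] rpy [-1.7948e+02 -1.0000e-01  8.1950e+01] F [ 0.4 -0.7  1.7] w 0.0006
```

View pics/s11.png

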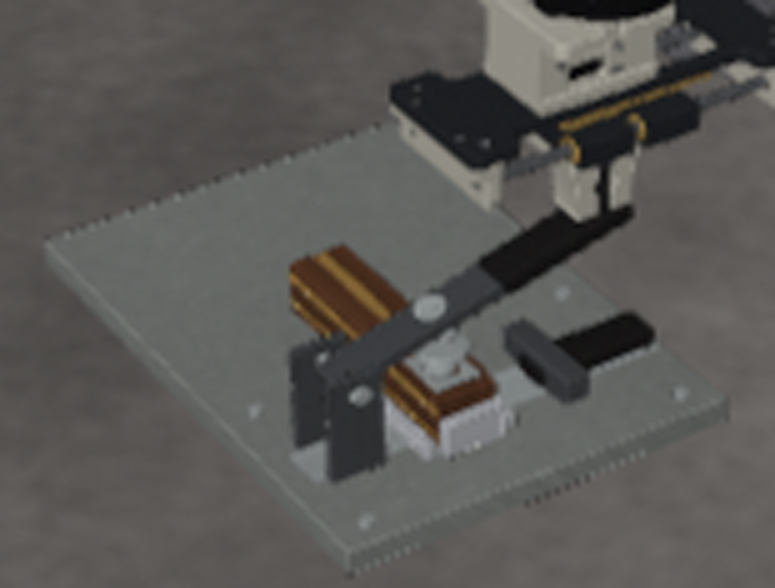

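Lever following cleanly, stud not met yet. Continue in 2 mm steps.

Request:
step_arm --pt "0 0 0 0.6 0 2 -1"

```text
time_s: 14.05
tcp_pos: [0.6652, 0.0508, 0.1306]
eef_rot: [-179.5, -0.1, 81.9]
contact_force: [-0.1, 0.2, 1.5]
gripper_width: 0.0005
```

Request:
step_arm --pt "0 0 0 0.5 0 2 -1"

```text
time_s: 14.15
tcp_pos: [0.6653, 0.0514, 0.1285]
eef_rot: [-179.5, -0.1, 81.9]
contact_force: [0.7, 1.4, 1.7]
gripper_width: 0.0007
```

Request:
step_arm --pt "0 0 0 0.5 0 2 -1"

```text
time_s: 14.25
tcp_pos: [0.6654, 0.052, 0.1265]
eef_rot: [-179.5, -0.1, 81.9]
contact_force: [-0.3, 0.3, 2.9]
gripper_width: 0.0008
```

Request:
step_arm --pt "0 0 0 0.5 0 2 -1"

```text
time_s: 14.35
tcp_pos: [0.6655, 0.0525, 0.1243]
eef_rot: [-179.5, -0.1, 81.9]
contact_force: [0.0, 0.3, 3.0]
gripper_width: 0.0003
```

Request:
step_arm --pt "0 0 0 0.5 0 2 -1"

```text
time_s: 14.45
tcp_pos: [0.6656, 0.0531, 0.1222]
eef_rot: [-179.5, -0.1, 81.9]
contact_force: [-0.3, 1.7, 2.5]
gripper_width: 0.0005
```

Request:
step_arm --pt "0 0 0 0.5 0 2 -1"

```text
time_s: 14.55
tcp_pos: [0.6657, 0.0537, 0.1201]
eef_rot: [-179.5, -0.1, 81.9]
contact_force: [-0.5, 0.7, 3.9]
gripper_width: 0.0005
```

Request:
step_arm --pt "0 0 0 0.5 0 2 -1"

```text
time_s: 14.65
tcp_pos: [0.6658, 0.0543, 0.1182]
eef_rot: [-179.5, -0.1, 81.9]
contact_force: [-2.0, 1.5, 6.4]
gripper_width: 0.0002
```

Request:
step_arm --pt "0 0 0 0.4 0 2 -1"

```text
time_s: 14.75
tcp_pos: [0.6659, 0.0547, 0.1165]
eef_rot: [-179.6, -0.1, 82.0]
contact_force: [-1.8, 1.3, 6.8]
gripper_width: 0.0007
```

Request:
step_arm --pt "0 0 0 0.4 0 2 -1"

```text
time_s: 14.85
tcp_pos: [0.666, 0.0552, 0.1149]
eef_rot: [-179.6, -0.1, 82.0]
contact_force: [-2.8, 0.2, 7.1]
gripper_width: 0.0007
```

Request:
step_arm --pt "0 0 0 0.3 0 1.5 -1"

```text
time_s: 14.95
tcp_pos: [0.666, 0.0555, 0.1139]
eef_rot: [-179.6, -0.1, 82.0]
contact_force: [-1.7, 0.4, 7.6]
gripper_width: 0.0001
```

Request:
step_arm --pt "0 0 0 0.3 0 1.5 -1"

```text
time_s: 15.05
tcp_pos: [0.6661, 0.0557, 0.113]
eef_rot: [-179.6, -0.1, 82.0]
contact_force: [-2.7, 0.2, 7.1]
gripper_width: 0.0005
```

Request:
step_arm --pt "0 0 0 0.3 0 1.5 -1"

```text
time_s: 15.15
tcp_pos: [0.6661, 0.0559, 0.1122]
eef_rot: [-179.6, -0.1, 82.0]
contact_force: [-3.0, 0.5, 7.3]
gripper_width: 0.0005
```

Request:
step_arm --pt "0 0 0 0.3 0.1 2 -1"

```text
time_s: 15.25
tcp_pos: [0.6662, 0.0562, 0.111]
eef_rot: [-179.7, -0.1, 82.0]
contact_force: [-3.2, 1.7, 8.7]
gripper_width: 0.0005
```

Request:
step_arm --pt "0 0 0 0.3 0.1 2 -1"

```text
time_s: 15.35
tcp_pos: [0.6663, 0.0565, 0.1098]
eef_rot: [-179.7, -0.1, 82.1]
contact_force: [-3.5, 2.1, 8.0]
gripper_width: 0.0007
```

Request:
step_arm --pt "0 0 0 0.3 0.1 2 -1"

```text
time_s: 15.45
tcp_pos: [0.6663, 0.0568, 0.1088]
eef_rot: [-179.7, -0.1, 82.1]
contact_force: [-4.3, 0.9, 8.8]
gripper_width: 0.0005
```

Request:
step_arm --pt "0 0 0 0.3 -0.3 2 -1"

```text
time_s: 15.55
tcp_pos: [0.6663, 0.057, 0.1078]
eef_rot: [-179.8, -0.1, 82.1]
contact_force: [-1.1, 0.4, 9.4]
gripper_width: 0.0005
```

Request:
step_arm --pt "0 0 0 0.3 -0.3 2 -1"

```text
time_s: 15.65
tcp_pos: [0.6664, 0.0572, 0.107]
eef_rot: [-179.8, -0.1, 82.1]
contact_force: [-2.7, -0.3, 9.9]
gripper_width: 0.0004
```

```bash
python3 - <<'E'
from h import *
import cv2
st()
t=r.capture("wrist")[:,:,::-1];cv2.imwrite("pics/w12.png",t)
s=r.capture("scene")[:,:,::-1];b=cv2.resize(s[190:330,235:390],None,fx=5,fy=4.2,interpolation=cv2.INTER_CUBIC);cv2.imwrite("pics/s12.png",b)
E
```

```text
15.65 tcp [0.6664 0.0572 0.107 ] jig [  1.5  96.1 107. ] rpy [-1.7984e+02 -9.0000e-02  8.2130e+01] F [-2.7 -0.3  9.9] w 0.0004
```

View pics/s12.png

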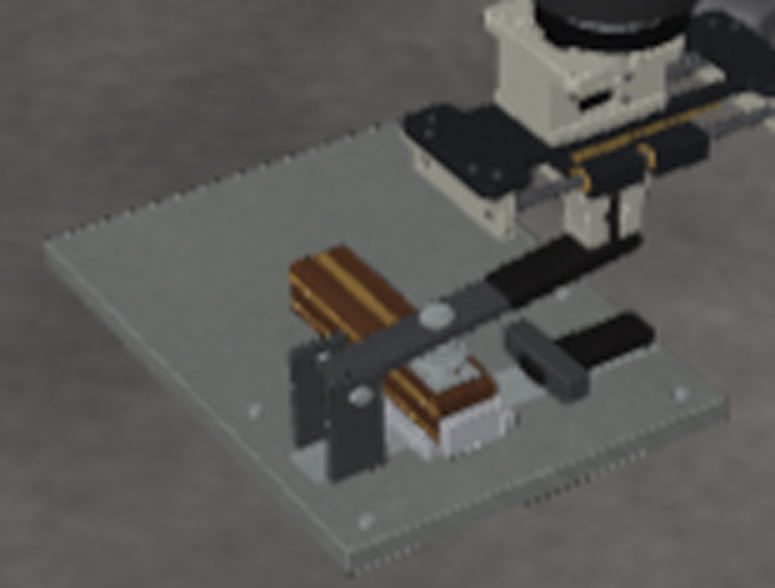

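View pics/w12.png

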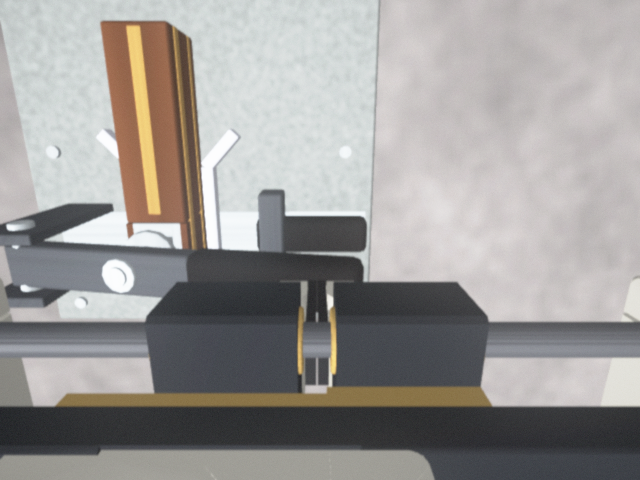

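Request:
step_arm --pt "0 0 0 0.2 -0.2 2 -1"

```text
time_s: 15.85
tcp_pos: [0.6665, 0.0574, 0.1062]
eef_rot: [-179.9, -0.1, 82.1]
contact_force: [-3.3, 1.3, 10.8]
gripper_width: 0.0005
```

Request:
step_arm --pt "0 0 0 0.2 -0.2 2 -1"

```text
time_s: 15.95
tcp_pos: [0.6666, 0.0576, 0.1054]
eef_rot: [-180.0, -0.1, 82.2]
contact_force: [-3.7, 1.3, 10.3]
gripper_width: 0.0002
```

Request:
step_arm --pt "0 0 0 0.2 -0.2 2 -1"

```text
time_s: 16.05
tcp_pos: [0.6666, 0.0577, 0.1047]
eef_rot: [180.0, -0.1, 82.2]
contact_force: [-3.7, -0.0, 11.0]
gripper_width: 0.0003
```

Request:
step_arm --pt "0 0 0 0.1 -0.3 2 -1"

```text
time_s: 16.15
tcp_pos: [0.6666, 0.0578, 0.104]
eef_rot: [179.9, -0.1, 82.2]
contact_force: [-3.7, 0.8, 10.2]
gripper_width: 0.0002
```

Request:
step_arm --pt "0 0 0 0.1 -0.3 2 -1"

```text
time_s: 16.25
tcp_pos: [0.6667, 0.058, 0.1034]
eef_rot: [179.8, -0.1, 82.2]
contact_force: [-4.0, 0.5, 10.7]
gripper_width: 0.0003
```

Request:
step_arm --pt "0 0 0 0.1 -0.3 2 -1"

```text
time_s: 16.35
tcp_pos: [0.6667, 0.0581, 0.1028]
eef_rot: [179.7, -0.1, 82.3]
contact_force: [-3.3, 0.1, 10.3]
gripper_width: 0.0002
```

Request:
step_arm --pt "0 0 0 0.1 -0.3 2 -1"

```text
time_s: 16.45
tcp_pos: [0.6668, 0.0582, 0.1023]
eef_rot: [179.7, -0.1, 82.3]
contact_force: [-3.4, 0.5, 11.0]
gripper_width: 0.0006
```

Request:
step_arm --pt "0 0 0 0.1 -0.3 2.4 -1"

```text
time_s: 16.55
tcp_pos: [0.6669, 0.0584, 0.1014]
eef_rot: [179.6, -0.1, 82.3]
contact_force: [-4.3, 1.1, 11.6]
gripper_width: 0.0008
```

Request:
step_arm --pt "0 0 0 0.1 -0.3 2.4 -1"

```text
time_s: 16.65
tcp_pos: [0.6669, 0.0586, 0.1004]
eef_rot: [179.5, -0.1, 82.4]
contact_force: [-3.1, 1.6, 9.4]
gripper_width: 0.0006
```

Request:
step_arm --pt "0 0 0 0.1 -0.3 2.2 -1"

```text
time_s: 16.75
tcp_pos: [0.6669, 0.0588, 0.0988]
eef_rot: [179.5, -0.2, 82.4]
contact_force: [0.3, 0.5, 2.4]
gripper_width: 0.0004
```

```bash
python3 - <<'E'
from h import *
st()
import cv2
s=r.capture("scene")[:,:,::-1];b=cv2.resize(s[190:330,235:390],None,fx=5,fy=4.2,interpolation=cv2.INTER_CUBIC);cv2.imwrite("pics/s13.png",b)
st()
E
```

```text
16.75 tcp [0.6669 0.0588 0.0988] jig [ 1.7 97.7 98.8] rpy [ 1.7945e+02 -1.6000e-01  8.2370e+01] F [0.3 0.5 2.4] w 0.0004
16.8 tcp [0.6669 0.0589 0.0984] jig [ 1.7 97.8 98.4] rpy [ 1.7946e+02 -1.6000e-01  8.2370e+01] F [0.1 1.2 2.3] w 0.0006
```

View pics/s13.png

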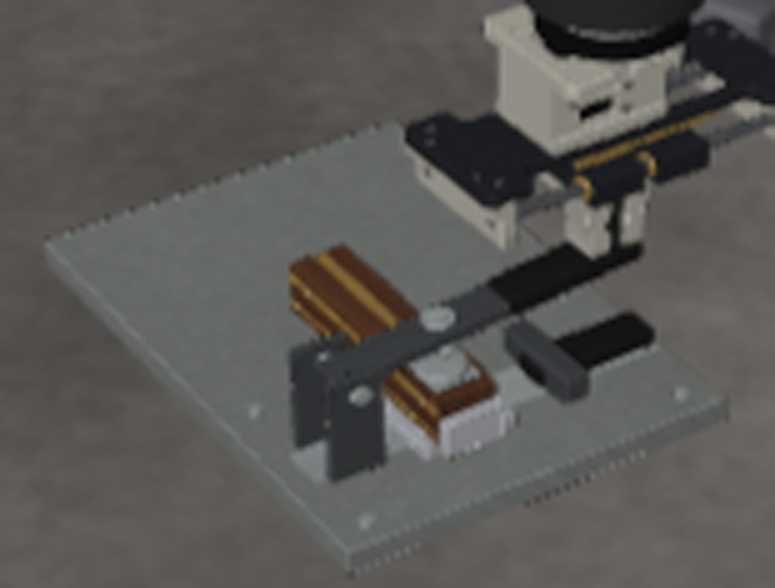

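The force fell from about 11.6 to 2.3 N, and the stud's cap now sits flat on the rail's plate. Backing off.

Request:
step_arm --pt "0 0 0 0 0 -8 -1" --pt "0 0 0 -1 0 -10 -1" --pt "0 0 0 -2 0 -12 -1" --pt "0 0 0 -3 0 -12 -1" --pt "0 0 0 -4 0 -12 -1" --pt "0 0 0 -4 0 -12 -1" --pt "0 0 0 -5 0 -12 -1" --pt "0 0 0 0 0 -30 -1" --pt "0 0 0 0 0 -30 -1" --pt "0 0 0 0 0 -30 -1"

```text
time_s: 17.8
tcp_pos: [0.6592, 0.0359, 0.2727]
eef_rot: [-180.0, 0.0, 82.3]
contact_force: [0.5, 0.6, -0.7]
gripper_width: 0.0005
```

Request:
step_arm --pt "0 0 0 0 -40 0 -1" --pt "0 0 0 0 -40 0 -1" --pt "0 0 0 0 -40 0 -1" --pt "0 0 0 0 0 0 -1" --pt "0 0 0 0 0 0 -1"

```text
time_s: 18.3
tcp_pos: [0.5388, 0.0519, 0.2807]
eef_rot: [179.4, -0.3, 82.2]
contact_force: [0.8, 0.2, -0.4]
gripper_width: 0.0002
```

```bash
python3 - <<'E'
from h import *
st()
import cv2
s=r.capture("scene")[:,:,::-1];b=cv2.resize(s[190:330,235:390],None,fx=5,fy=4.2,interpolation=cv2.INTER_CUBIC);cv2.imwrite("pics/s14.png",b)
cv2.imwrite("pics/s14f.png",s)
t=r.capture("wrist")[:,:,::-1];cv2.imwrite("pics/w14.png",t)
t=r.capture("top")[:,:,::-1];cv2.imwrite("pics/t14.png",t)
for p in[(-125,18,64),(-125,-18,64),(0,88.8,191.7),(-125,0,22)]: print(p,proj("wrist",jig(p)).round(1))
E
```

```text
18.3 tcp [0.5388 0.0519 0.2807] jig [-124.1   73.   280.7] rpy [179.42  -0.33  82.22] F [ 0.8  0.2 -0.4] w 0.0002
(-125, 18, 64) [264.4 196.4]
(-125, -18, 64) [229.7 196.3]
(0, 88.8, 191.7) [337.2 377. ]
(-125, 0, 22) [253.2 189.6]
```

View pics/s14.png

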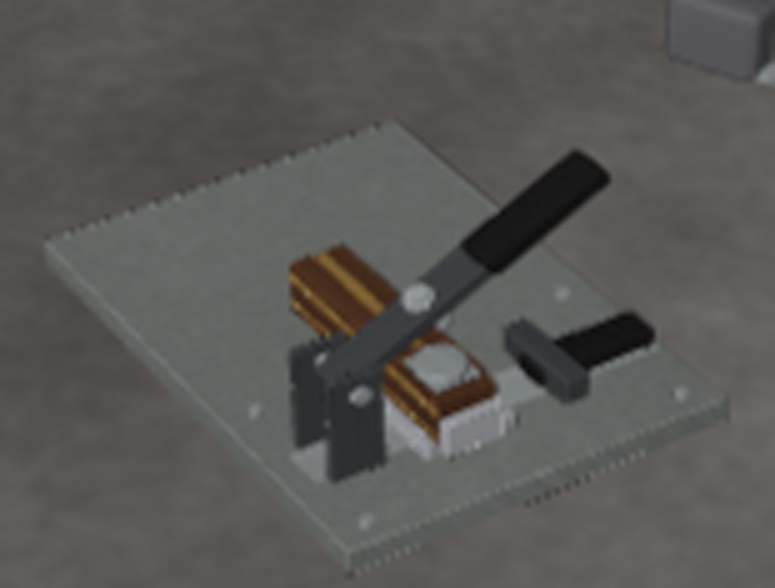

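View pics/w14.png

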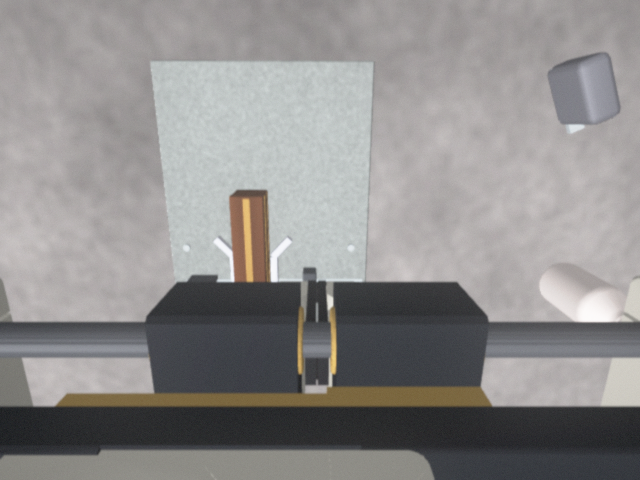

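View pics/t14.png

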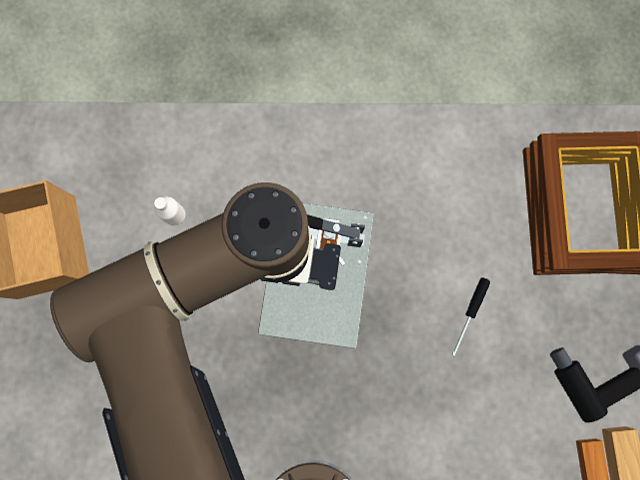

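```bash
python3 -c "
from plant import r
print(r.close_job())"
```

```text
the job is handed in; nothing more can be done
None
```

The rail is in the guides against the end stop, the stud has clicked into its socket, and the handle has sprung fully open. The job was handed in at about 18.5 s.

- **Rail:** I gripped it at 8 N and slid it in until it met the stop. About 9 N of resistance held over three steps with no further movement. The last picture puts its rear end at its home position, good to about 1–2 mm. I did not push the rear end separately to confirm.
- **Press:** The pad met the stud about 22 mm before the click. The force rose to about 11.6 N at most, then dropped to 2.3–2.4 N at the click. I stopped there and backed off.
- **Last pictures:** The stud's cap sits flat on the rail, the handle is back at its open position, and the screwdriver, glue and tape are where they were. The robot is clear of everything, and the force reading was only sensor noise.
- **Disagreements:**
  - The wrist camera and arm readings differed by about 2 mm sideways, so I centred the rail by the wrist picture.
  - The rail drifted about 4 mm sideways at the guide mouth, and I corrected it before going in.
  - The handle was met about 10 mm lower than I had worked out.
  - The press had up to about 4 N of sideways force on the grip.

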